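# Load and lock the punch regrind fixture

### The job

Load the regrind fixture: first swing its red clamp lever right back, away from the rail, to open it. Pull the punch inserts one at a time out of the sprung clip strip and stand each one upright in the lane of its own colour, pushed fully home against both the rail and the stop block beside it. Then lay the keeper bar on the plate in front of them, pushed snug against both brass keeper stops and the brass end stop, and last throw the clamp lever right over towards the rail, leaving the other things on the bench alone.

Things in the scene. Friction and masses are not known exactly. Their poses are not given: they have to be found in the camera images.
- strip: Fixed grey sprung clip strip, base 80 x 260 mm, 10 mm thick. Origin on the bench; x runs from the jaw side to the back wall, y along the strip. Four clips at y = -84, -28, 28, 84 mm. Aluminium dividers between them rise to 32 mm, the back wall to 42 mm above the bench. Up to 2 mm play round an insert. Some clips may be empty.
- clip0 (a point): Floor of the first clip (strip y = -84 mm, 10 mm above the bench); the others follow every 56 mm. A steel jaw on a spring stands in front (-x) of each; its brass nose catches in the insert's notch. An insert comes only straight up: about 4 to 10 N besides its weight forces the nose out of the notch in the first 5 mm, then it rubs until about 25 mm of lift; 35 mm of lift clears everything.
- fixture: Fixed regrind fixture: aluminium plate 135 x 345 mm, 15 mm thick. Origin at bench level below the lanes' middle; x points from the open side to the steel rail, y along the rail. Lanes at y = -84 (red), -28 (yellow), 28 (green), 84 mm (blue), marked by coloured tabs. Each has a steel stop block 10 mm wide, 25 mm above the plate, on its +y side; 15 mm or more is free on its -y side.
- rail_face (a point): Middle of the rail's front face at its top edge: fixture x = 30 mm, 40 mm above the bench. Also on the fixture: two brass keeper stops (14 mm wide, 20 mm above the plate) at y = -118 and +118 mm, their faces at x = -4 mm; a brass end stop with its face at y = +121 mm; the clamp lever at x = 0, y = +175 mm. The plate's open front edge is at x = -85 mm.
- keeper: Loose steel keeper bar, 30 mm (its x) x 240 mm (its y) x 16 mm high, 0.32 kg, with an upright black grip 16 x 16 mm that rises to 76 mm above the underside, centred 5 mm to the -x side of the middle. Origin at the centre of the underside. It goes in front of the inserts with its y along the fixture's y, its x along the fixture's x (grip on the open side). May be knocked aside.
- keeper_home (a point): Where the keeper bar's origin lies when the bar is on the plate, its +x face against both keeper stops and its +y end against the end stop (fixture axes, 15 mm above the bench). It then stands 4 mm clear of inserts that are home.
- clamp (a joint): Red clamp lever at the +y end of the fixture: 0 = leaning back to the fixture's -x (open), 1.0 rad = thrown over fully to +x (locked), where it starts within 0.12 rad; it stays where left, and is pushed with a few newtons.
- clamp_tip (a point): Tip (knob) of the clamp lever, moves with it in the fixture's x-z plane about a pivot about 80 mm below it.
- insert_red: Loose punch insert with a red plastic head, about 0.2 kg: steel body 30 mm (x) x 24 mm (y) x 40 mm high, notched on its -x face, with a head 20 mm (x) x 16 mm (y) centred on top from 40 to 72 mm above the underside. Origin at the centre of the underside. Starts standing in one of the clips, x along the strip's x; may be absent.
- lane_red (a point): Where the origin of the red insert lies when it stands upright on the plate in the red lane with its +x face against the rail and its +y face against that lane's stop (axes as the fixture; 15 mm above the bench).
- insert_yellow: Loose punch insert with a yellow plastic head, about 0.2 kg: steel body 30 mm (x) x 24 mm (y) x 40 mm high, notched on its -x face, with a head 20 mm (x) x 16 mm (y) centred on top from 40 to 72 mm above the underside. Origin at the centre of the underside. Starts standing in one of the clips, x along the strip's x; may be absent.
- lane_yellow (a point): Where the origin of the yellow insert lies when it stands upright on the plate in the yellow lane with its +x face against the rail and its +y face against that lane's stop (axes as the fixture; 15 mm above the bench).
- insert_green: Loose punch insert with a green plastic head, about 0.2 kg: steel body 30 mm (x) x 24 mm (y) x 40 mm high, notched on its -x face, with a head 20 mm (x) x 16 mm (y) centred on top from 40 to 72 mm above the underside. Origin at the centre of the underside. Starts standing in one of the clips, x along the strip's x; may be absent.
- lane_green (a point): Where the origin of the green insert lies when it stands upright on the plate in the green lane with its +x face against the rail and its +y face against that lane's stop (axes as the fixture; 15 mm above the bench).
- insert_blue: Loose punch insert with a blue plastic head, about 0.2 kg: steel body 30 mm (x) x 24 mm (y) x 40 mm high, notched on its -x face, with a head 20 mm (x) x 16 mm (y) centred on top from 40 to 72 mm above the underside. Origin at the centre of the underside. Starts standing in one of the clips, x along the strip's x; may be absent.
- lane_blue (a point): Where the origin of the blue insert lies when it stands upright on the plate in the blue lane with its +x face against the rail and its +y face against that lane's stop (axes as the fixture; 15 mm above the bench).
- screwdriver: Bystander, to be left alone: screwdriver lying on the bench.
- wrench: Bystander, to be left alone: wrench lying on the bench.
- brush: Bystander, to be left alone: hand brush lying on the bench.
- oil: Bystander, to be left alone: yellow oil bottle, 130 mm high, 52 mm across.
- collar: Bystander, to be left alone: brass collar, 52 mm across, 22 mm high.
- vblock: Bystander, to be left alone: dark steel V-block, 40 x 60 x 40 mm.

How it is judged:
On the way, in this order (a step that is already met when the one before it is completed fails the run):
1. the clamp lever is swung back open (value of joint clamp below 0.15 rad), for 0.2 s.
2. every insert that is present stands home in the lane of its colour (x of insert_red in the frame of lane_red between -0.003 and 0.003 m and y of insert_red in the frame of lane_red between -0.003 and 0.003 m and z of insert_red in the frame of lane_red between -0.003 and 0.003 m and angle between the x axis of each of insert_red, insert_yellow, insert_green, insert_blue and the x axis of fixture, either way round below 0.08 rad and angle between each of insert_red, insert_yellow, insert_green, insert_blue's own z axis and vertical below 0.06 rad and linear speed of each of insert_red, insert_yellow, insert_green, insert_blue below 0.02 m/s and x of insert_yellow in the frame of lane_yellow between -0.003 and 0.003 m and y of insert_yellow in the frame of lane_yellow between -0.003 and 0.003 m and z of insert_yellow in the frame of lane_yellow between -0.003 and 0.003 m and x of insert_green in the frame of lane_green between -0.003 and 0.003 m and y of insert_green in the frame of lane_green between -0.003 and 0.003 m and z of insert_green in the frame of lane_green between -0.003 and 0.003 m and x of insert_blue in the frame of lane_blue between -0.003 and 0.003 m and y of insert_blue in the frame of lane_blue between -0.003 and 0.003 m and z of insert_blue in the frame of lane_blue between -0.003 and 0.003 m), for 0.2 s.
3. the keeper bar is home against its stops (x of keeper in the frame of keeper_home between -0.003 and 0.003 m and y of keeper in the frame of keeper_home between -0.003 and 0.003 m and z of keeper in the frame of keeper_home between -0.003 and 0.003 m and angle between the y axis of keeper and the y axis of fixture, either way round below 0.03 rad and angle between keeper's own z axis and vertical below 0.06 rad and linear speed of keeper below 0.02 m/s), for 0.2 s.
4. the clamp lever is thrown over (value of joint clamp above 0.85 rad), for 0.2 s.
At the end, for the whole second after the job is handed in: Every insert present stands upright and still on the plate within 3 mm of its home against rail and stop and within 0.08 rad of square; the keeper bar lies still within 3 mm of its home and within 0.03 rad of square; the lever is beyond 0.85 rad (all of step 2 and all of step 3 and value of joint clamp above 0.85 rad); the robot touches nothing.
It fails at once if a bystander is moved by more than 30 mm (distance of any of screwdriver, wrench, brush, oil, collar, vblock from where it was at the start of the episode above 0.03 m).
Of insert_red, insert_yellow, insert_green, insert_blue only 3 to 4 are there at a start; the rules pass over those that are not, and their reading is None.
At some moment in a run one of keeper may be knocked a few centimetres aside while the robot is not near it.
It also fails if it takes over 210 s, if anything falls off the work surface, if the arm or the gripper's body presses on something with over 40 N, if the wrist force passes 120 N, or if a joint passes its speed limit or range.

### The arm

A 6-joint arm with a two-finger parallel gripper is mounted at the origin on the work surface. World frame = base frame: x ahead of the robot, y to its left, z up, the work surface at z = 0. Lengths are in m, angles in rad, forces in N, time in s.
With the tool pointing down it reaches from about 0.3 to 0.875 m from the base axis. Payload 6.4 kg.
Tool frame: the origin (TCP) lies on the front face of the gripper's body, between the roots of the fingers; the fingertips stand 73 mm ahead of it and the grasp point (between the pads) lies ctrl.pinch_z ahead of it (ctrl.pinch_z is the distance from the TCP to the grasp point, in m); z points along the fingers, x is the direction in which the jaws open and shut, and the axes are right-handed (so a half turn about z gives the same grasp; the last joint's range is limited). The gripper opens to 85 mm and grips with 20 to 120 N. Pads are 22 mm wide; open, the fingers measure 114 mm over their backs; the gripper's body (76 mm by 85 mm) begins 54 mm behind the grasp point. The pads swing forward as they close: fully open they stand 13 mm farther back than shut.
Start: joints at [-1.5, 0.181, 1.607, -0, 1.354, -0.206], TCP at [0.157, -0.553, 0.304] pointing down, gripper open.
Joint ranges: [-2.99, 2.99], [-0.89, 2.07], [0.3, 2.58], [-1.14, 4.28], [0, 2.63], [-3.12, 3.12]. Speed limits (rad/s): [2.57, 2.57, 3.01, 3.14, 3.14, 3.14].

### API

Orientations are given as a unit quaternion [w, x, y, z].
In Python, from bench import ctrl gives the robot as it stands.
- The arm moves only by the tool move_arm, never from a script. Its argument "rows" is text: rows parted by semicolons, each of 7 numbers parted by spaces: the shift along the tool's x, y, z in cm, then the turn, a rotation vector about the tool's x, y, z in degrees, then the opening, from 0 (shut) to 1 (fully open). In form: x y z rx ry rz grip; .... A call has 1 to 20 rows; each row shifts and turns the commanded pose from where the row before left it, along the tool's axes as they then stand; what a row does not reach is not made up. A row lasts 1/10 s, in which the tool goes at most 50 mm and 8.59 degrees, less where a joint would pass 70% of its speed; a pose out of reach is approached as far as the arm can. A call with a gripper value outside its range is refused whole. The fingers move at their own pace and stop on an object; the grip force is fixed at half the most. Time passes only in rows, so rows that do not move let the fingers close. It gives the time, the measured TCP pose, the force and the opening at its end, in the units of the state.
- ctrl.get_obs(): the state, without advancing time (a new reading comes with each control period).
- ctrl.camera(name): name is "scene" or "top" or "wrist"; returns a dict with "color" (400x640x3 uint8, blue, green, red), "fx", "fy", "cx", "cy" (pixels), "rvec" (rotation vector, rad) and "tvec" (3), from world to camera coordinates, as OpenCV has them. Camera axes: x right, y down, z forward; pixel columns grow to the right and rows downward; lengths in m; the calibration is good to about 2 mm. The wrist camera is an equidistant fisheye: a pixel r from the principal point sees the ray r / f radians off the axis. A picture is of the moment at which its call begins. There is no depth.
- ctrl.hand_in(): hands the job in, once; it reports no verdict.
Trained networks look in the newest picture that a camera, given by its name, has taken for a name from the list of things; names that differ only in an ending like _2 or _b are one class to them, and where a whole thing is asked for, a point or a joint stands for the part that bears it (a point fixed in the world has none). Each returns a list of dicts, best first, with "confidence" (0 to 1); they miss things now and then, are a little off and sometimes report something else, mostly with a low value. They report only what shows in the picture. A call takes as long as a camera call.
- ctrl.look_for(camera, query): "bbox" ([left, top, right, bottom] in pixels, round what is visible of it).
- ctrl.trace(camera, query): "region" (400x640 bool, what is visible of it) and "bbox" ([left, top, right, bottom] in pixels, round what is visible of it).
The state is a dict: "time_s": time; "q": joint angles; "dq": joint speeds; "joint_efforts": joint torques, N m; "eef_pos": TCP position; "eef_rot": TCP orientation; "wrist_force": force on the tool from outside, world axes, zero at the start; "torque": the same for the moment, N m; "opening": opening from 0.0 (shut) to 1.0 (fully open).
Only numpy, scipy, OpenCV 4.12 (cv2) and the standard library are available. Lean on these libraries where they do the work, as an engineer would, in place of code of your own. Each camera call takes 0.05 s, during which the arm holds its last target.

## Working session

There is one attempt and no reset: what is moved stays moved. The work goes in short steps, Python scripts to look and compute and a tool call to move; the robot and the scene stay as the last step left them, time stands still between calls to the robot, and variables do not carry over. Pictures are saved under pics/ and viewed, and the job is handed in when it is done.

Besides the shell and the picture viewer there is one more tool, called after "Call:" by a JSON object that holds its "method" and its "body", one argument or row to a line. move_arm: Moves the arm, as the interface text tells. Its arguments: {"type":"object","properties":{"rows":{"type":"string"}},"required":["rows"]}

```bash
ls -la; mkdir -p pics; cat > h.py <<'E'
import numpy as np, cv2
from bench import ctrl
from scipy.spatial.transform import Rotation as R
def cam(n,f=None):
    c=ctrl.camera(n)
    if f: cv2.imwrite('pics/'+f,c['color'])
    return c
def proj(c,P):
    P=np.atleast_2d(np.array(P,float)); K=np.array([[c['fx'],0,c['cx']],[0,c['fy'],c['cy']],[0,0,1.]])
    return cv2.projectPoints(P,np.array(c['rvec'],float),np.array(c['tvec'],float),K,None)[0].reshape(-1,2)
def unproj(c,uv,z):
    Rm=cv2.Rodrigues(np.array(c['rvec'],float))[0]; t=np.array(c['tvec'],float).reshape(3)
    o=-Rm.T@t; out=[]
    for u,v in np.atleast_2d(uv):
        d=Rm.T@np.array([(u-c['cx'])/c['fx'],(v-c['cy'])/c['fy'],1.])
        out.append(o+d*(z-o[2])/d[2])
    return np.array(out)
E
python3 - <<'E'
from h import *
o=ctrl.get_obs()
print(o, ctrl.pinch_z)
for n in ['scene','top','wrist']:
    c=cam(n,n+'0.png'); print(n,c['fx'],c['fy'],c['cx'],c['cy'],c['rvec'],c['tvec'])
    for q in ['strip','fixture','keeper','clamp','insert_red','insert_yellow','insert_green','insert_blue']:
        print(q,[(np.round(d['bbox']),round(d['confidence'],2)) for d in ctrl.look_for(n,q)[:2]])
E
```

```text
total 12
drwxr-xr-x  3 agent agent 4096 Dec  5 23:52 .
drwxr-xr-x 23 root  root  4096 Dec  5 23:52 ..
drwxr-xr-x  2 agent agent 4096 Dec  5 23:52 pics
{'time_s': 0.0, 'q': array([-1.50029976e+00,  1.81557614e-01,  1.60800690e+00, -6.11548403e-06,
        1.35379964e+00, -2.06334014e-01]), 'dq': array([ 0.00105224, -0.00084506, -0.00085689, -0.00138565,  0.00015629,
        0.00095782]), 'joint_efforts': array([-7.12943674e-04, -4.44878340e+01, -3.51333904e+01, -4.47496168e-04,
        9.03449720e-03,  3.05172293e-06]), 'eef_pos': array([ 0.15711806, -0.55267284,  0.30297526]), 'eef_rot': array([-6.65418808e-04,  7.97906182e-01, -6.02781005e-01, -5.84618874e-04]), 'wrist_force': array([ 0.09067322, -0.80784996, -0.37150361]), 'torque': array([ 0.01176105,  0.02060719, -0.04222148]), 'opening': 0.9977915911697957} 0.0539
scene 419.90064896119407 419.90064896119407 315.9088685043602 197.6680055233115 [ 0.6846029   2.60540346 -1.17773163] [ 0.45680792 -0.15211288  1.40553815]
strip [(array([273., 224., 363., 305.]), 0.63)]
fixture [(array([265., 122., 315., 197.]), 0.84)]
keeper [(array(
[... 498 characters left out ...]
ray([256., 164., 328., 194.]), 0.88)]
fixture [(array([358., 180., 458., 263.]), 0.92)]
keeper [(array([270., 221., 335., 259.]), 0.78)]
clamp [(array([379., 182., 389., 194.]), 0.56)]
insert_red [(array([282., 172., 290., 180.]), 0.58)]
insert_yellow [(array([357., 182., 460., 264.]), 0.68), (array([316., 170., 321., 176.]), 0.42)]
insert_green [(array([358., 181., 462., 264.]), 0.67)]
insert_blue [(array([299., 171., 304., 181.]), 0.51)]
wrist 309.70691628693146 309.70691628693146 319.2156014249304 198.3160282003057 [-2.32516703  1.75387269  0.24563398] [-0.57537097 -0.03535217  0.37985314]
strip []
fixture []
keeper []
clamp []
insert_red []
insert_yellow []
insert_green []
insert_blue []
```

```bash
python3 - <<'E'
import cv2
a=cv2.imread('pics/scene0.png');b=cv2.imread('pics/top0.png')
cv2.imwrite('pics/s0z.png',cv2.resize(a[90:330,180:500],(800,600),interpolation=cv2.INTER_CUBIC))
cv2.imwrite('pics/t0z.png',cv2.resize(b[120:300,230:470],(800,600),interpolation=cv2.INTER_CUBIC))
E
```

```text
(no output)
```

View pics/s0z.png

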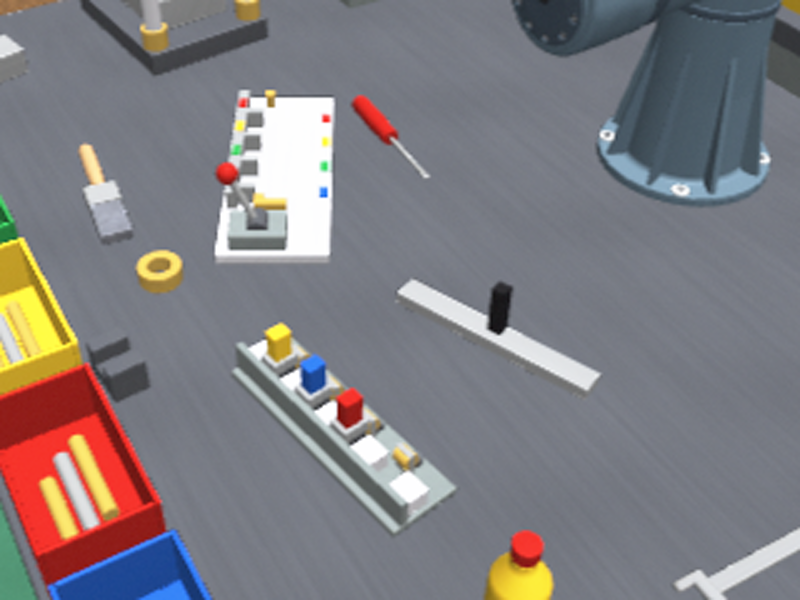

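View pics/t0z.png

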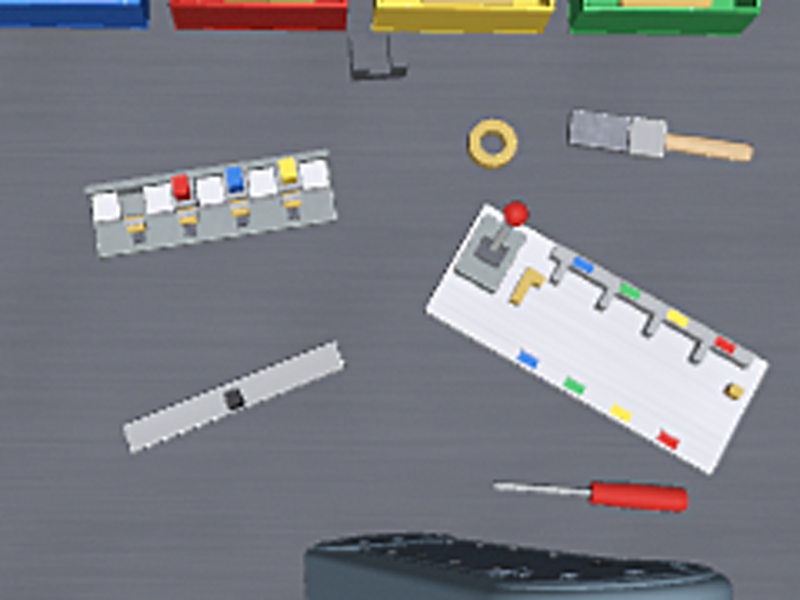

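View pics/top0.png

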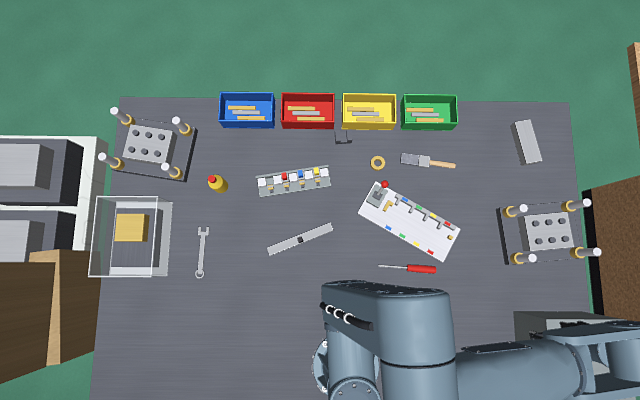

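View pics/scene0.png

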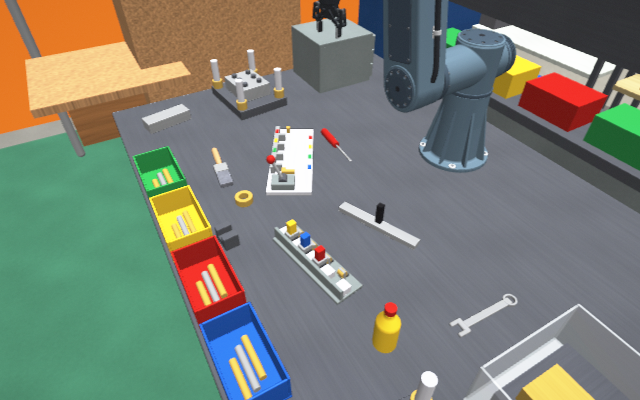

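The top view shows three inserts, red, blue and yellow, in the strip, with one clip empty and green absent. The fixture is at lower right with its rail facing away from the robot, and the keeper lies at lower left. Next I'll make rough pose fits and then refine them with the wrist camera.

```bash
python3 - <<'E'
from h import *
c=cam('top')
def z(p): 
    p=np.array(p,float); return p/3.33333+[230,120]-0.35
q=unproj(c,z([(485,205),(768,365),(712,473),(428,312)]),0.015); print('plate',q.round(4))
print([np.linalg.norm(q[i]-q[(i+1)%4]) for i in range(4)])
q=unproj(c,z([(87,187),(330,150),(337,217),(100,257)]),0.01); print('strip',q.round(4)); print([np.linalg.norm(q[i]-q[(i+1)%4]) for i in range(4)])
q=unproj(c,z([(335,342),(344,366),(132,452),(123,427)]),0.016); print('keeper',q.round(4)); print([np.linalg.norm(q[i]-q[(i+1)%4]) for i in range(4)])
print('heads',unproj(c,z([(181,186),(235,179),(289,169)]),0.08).round(4))
for n in ['screwdriver','wrench','brush','oil','collar','vblock']:
    for d in ctrl.look_for('top',n)[:1]:
        b=d['bbox'];print(n,d['confidence'],unproj(c,[(b[0],b[1]),(b[2],b[3])],0.0).round(3)[:,:2].tolist())
E
```

```text
plate [[ 0.6307 -0.1053  0.015 ]
 [ 0.4605 -0.4042  0.015 ]
 [ 0.3468 -0.3399  0.015 ]
 [ 0.5136 -0.0431  0.015 ]]
[np.float64(0.34399706186113005), np.float64(0.1307008248087472), np.float64(0.34049178434991484), np.float64(0.13268585994316962)]
strip [[0.6469 0.3257 0.01  ]
 [0.6912 0.0627 0.01  ]
 [0.6168 0.0545 0.01  ]
 [0.5701 0.3088 0.01  ]]
[np.float64(0.26669294802232607), np.float64(0.07492480930319764), np.float64(0.25847522114731786), np.float64(0.07860713931399432)]
keeper [[0.4804 0.0559 0.016 ]
 [0.455  0.0462 0.016 ]
 [0.3631 0.2668 0.016 ]
 [0.3889 0.2771 0.016 ]]
[np.float64(0.027147215174018458), np.float64(0.23904873667454146), np.float64(0.027762702563994674), np.float64(0.23939619110423188)]
heads [[0.6332 0.2168 0.08  ]
 [0.6413 0.1614 0.08  ]
 [0.6525 0.1059 0.08  ]]
screwdriver 0.8 [[0.336, -0.121], [0.301, -0.325]]
wrench 0.6 [[0.451, 0.538], [0.297, 0.476]]
brush 0.75 [[0.735, -0.193], [0.687, -0.406]]
oil 0.74 [[0.657, 0.5], [0.592, 0.425]]
collar 0.7 [[0.641, -0.044], [0.35, -0.398]]
vblock 0.55 [[0.839, 0.035], [0.77, -0.021]]
```

```bash
cat >> h.py <<'E'
def Rt(psi):
    p=np.deg2rad(psi); return np.array([[np.cos(p),np.sin(p),0],[np.sin(p),-np.cos(p),0],[0,0,-1.]])
def plan(pos,psi=None,grip=1.0,step=4.5,pinch=False):
    """pos: TCP target (or pinch point); prints turn rows then xyz rows"""
    o=ctrl.get_obs(); q=o['eef_rot']; R0=R.from_quat([q[1],q[2],q[3],q[0]]).as_matrix()
    p=np.array(pos,float).copy()
    if pinch: p[2]+=ctrl.pinch_z
    R1=R0
    if psi is not None:
        cur=np.degrees(np.arctan2(R0[1,0],R0[0,0]))
        psi=min([psi+k*180 for k in range(-4,5)],key=lambda a:abs(a-cur)) if abs(psi-cur)>0 else psi
        R1=Rt(psi); rv=np.degrees(R.from_matrix(R0.T@R1).as_rotvec()); n=int(np.ceil(np.linalg.norm(rv)/8))
        print('turn',rv.round(2),'rows',n,'each',(rv/max(n,1)).round(2))
    d=R1.T@(p-o['eef_pos'])*100; n=max(1,int(np.ceil(np.linalg.norm(d)/step)))
    print('t',round(o['time_s'],2),'shift tool cm',d.round(2),'rows',n,'each',(d/n).round(2))
E
python3 - <<'E'
from h import *
plan([0.50,-0.22,0.36],-29.6)
c=ctrl.camera('wrist');Rm=cv2.Rodrigues(c['rvec'])[0];print(-Rm.T@c['tvec'],Rm)
E
```

```text
turn [ -0.     0.   -44.54] rows 6 each [-0.    0.   -7.42]
t 1.7 shift tool cm [ 13.36 -45.9   -5.61] rows 11 each [ 1.21 -4.17 -0.51]
[ 0.22487631 -0.53489484  0.37402747] [[ 0.2744721  -0.96159318 -0.00190614]
 [-0.92511188 -0.26459887  0.27231497]
 [-0.26236058 -0.07297947 -0.96220628]]
```

Call:
{"method": "move_arm", "body": {
  "rows": "0 0 0 0 0 -7.42 0; 0 0 0 0 0 -7.42 0; 0 0 0 0 0 -7.42 0; 0 0 0 0 0 -7.42 0; 0 0 0 0 0 -7.42 0; 0 0 0 0 0 -7.42 0; 1.21 -4.17 -.51 0 0 0 0; 1.21 -4.17 -.51 0 0 0 0; 1.21 -4.17 -.51 0 0 0 0; 1.21 -4.17 -.51 0 0 0 0; 1.21 -4.17 -.51 0 0 0 0; 1.21 -4.17 -.51 0 0 0 0; 1.21 -4.17 -.51 0 0 0 0; 1.21 -4.17 -.51 0 0 0 0; 1.21 -4.17 -.51 0 0 0 0; 1.21 -4.17 -.51 0 0 0 0; 1.21 -4.17 -.51 0 0 0 0; 0 0 0 0 0 0 0"
}}

```text
time_s: 3.55
eef_pos: [0.5025, -0.2165, 0.3609]
eef_rot: [-0.001, 0.967, -0.253, 0.001]
wrist_force: [-0.5, 0.0, 0.6]
opening: 0.0
```

```bash
python3 - <<'E'
from h import *
print(ctrl.get_obs()['eef_pos'],ctrl.get_obs()['eef_rot'],ctrl.get_obs()['q'])
c=cam('wrist','w1.png')
E
```

```text
[ 0.50249425 -0.21651823  0.3609397 ] [-5.11932048e-04  9.67481237e-01 -2.52939555e-01  1.17279792e-03] [-0.62467024  0.07368531  1.61051472  0.0018129   1.4555743  -0.11344178]
```

View pics/w1.png

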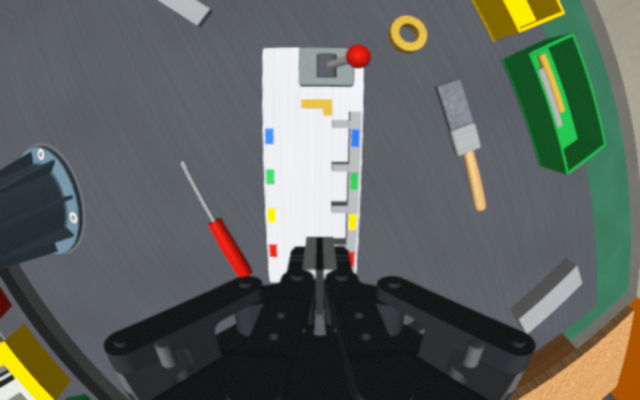

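Call:
{"method": "move_arm", "body": {
  "rows": "0 4 -1 0 0 0 0; 0 4 0 0 0 0 0; 0 4 0 0 0 0 0; 0 0 0 0 0 0 0;0 0 0 0 0 0 0"
}}

```text
time_s: 4.1
eef_pos: [0.439, -0.3257, 0.3697]
eef_rot: [-0.0, 0.966, -0.257, -0.0]
wrist_force: [0.4, 0.4, 0.7]
opening: 0.002
```

```bash
cat >> h.py <<'E'
def wproj(c,P):
    P=np.atleast_2d(np.array(P,float)); Rm=cv2.Rodrigues(np.array(c['rvec'],float))[0]
    X=P@Rm.T+np.array(c['tvec']).reshape(3); r=np.hypot(X[:,0],X[:,1]); th=np.arctan2(r,X[:,2])
    return np.c_[c['cx']+c['fx']*th*X[:,0]/r, c['cy']+c['fy']*th*X[:,1]/r]
def wunproj(c,uv,z):
    Rm=cv2.Rodrigues(np.array(c['rvec'],float))[0]; o=-Rm.T@np.array(c['tvec']).reshape(3); out=[]
    for u,v in np.atleast_2d(uv):
        a=(u-c['cx'])/c['fx'];b=(v-c['cy'])/c['fy'];th=np.hypot(a,b)
        d=Rm.T@np.array([np.sin(th)*a/th,np.sin(th)*b/th,np.cos(th)]); out.append(o+d*(z-o[2])/d[2])
    return np.array(out)
def crop(src,dst,x0,y0,x1,y1,W=800,H=600):
    im=cv2.imread('pics/'+src)[y0:y1,x0:x1]; s=min(W/(x1-x0),H/(y1-y0)); cv2.imwrite('pics/'+dst,cv2.resize(im,None,fx=s,fy=s,interpolation=cv2.INTER_CUBIC)); print('scale',s)
E
python3 - <<'E'
from h import *
import pickle
print(ctrl.get_obs()['eef_pos'])
c=cam('wrist','w2.png'); pickle.dump(c,open('w2.pkl','wb'))
crop('w2.png','w2z.png',210,0,430,260)
E
```

```text
[ 0.43900786 -0.32573944  0.36969999]
scale 2.3076923076923075
```

View pics/w2z.png

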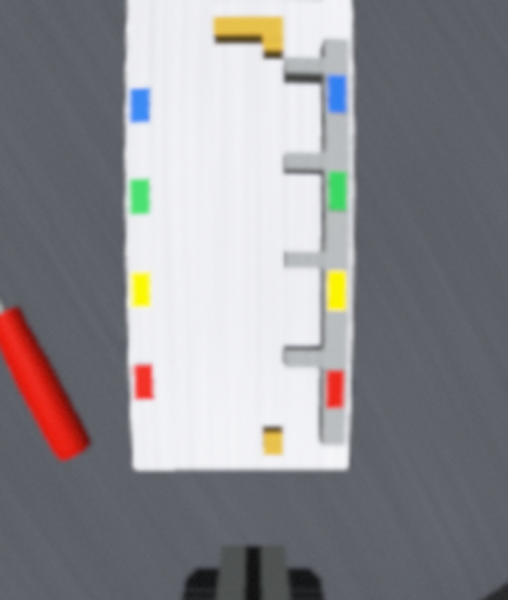

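```bash
python3 - <<'E'
from h import *
import pickle
from scipy.optimize import least_squares
c=pickle.load(open('w2.pkl','rb'))
z=lambda u,v:(u/2.3077+210-.28,v/2.3077-.28)
# (pixel, z, fx or None, fy or None)
F=[((134,470),.015,-85,None),((348,470),.015,50,None),((130,250),.015,-85,None),((352,250),.015,50,None),((127,60),.015,-85,None),
((322,100),.040,30,None),((323,210),.040,30,None),((322,310),.040,30,None),((321,410),.040,30,None),
((302,73),.040,None,72+28-4),((302,167),.040,None,40),((302,267),.040,None,-16),((302,366),.040,None,-72),
((263,445),.035,-4,None),((273,454),.035,None,-125),((263,47),.035,-4,None),((273,433),.035,None,-111)]
W=[wunproj(c,z(*f[0]),f[1])[0] for f in F]
def loc(p,w):
    ca,sa=np.cos(p[2]),np.sin(p[2]); d=(w[:2]-p[:2])*1000; return np.array([ca*d[0]+sa*d[1],-sa*d[0]+ca*d[1]])
def res(p):
    r=[]
    for f,w in zip(F,W):
        l=loc(p,w); r.append(l[0]-f[2] if f[2] is not None else l[1]-f[3])
    return r
s=least_squares(res,[.5,-.2,-.52],loss='soft_l1'); print(s.x,np.degrees(s.x[2])); print(np.round(res(s.x),1))
print('end',loc(s.x,W[0]),loc(s.x,W[1]), 'endstop face', loc(s.x,wunproj(c,z(230,41),.035)[0]))
E
```

```text
[ 0.48890951 -0.25930371 -0.51797556] -29.677813645661598
[ 1.  -0.2  2.9 -0.9  1.  -1.1 -0.7 -0.8 -0.4 -0.6  0.5  0.2  0.3  0.4
  0.4  0.5 -0.9]
end [ -84.00823463 -140.42592946] [  49.81819922 -140.52862029] endstop face [-22.05257105 116.25543728]
```

```bash
cat >> h.py <<'E'
FX=np.array([.4889,-.2593]); FA=np.deg2rad(-29.7)
SX=None
def f2w(x,y,z): # fixture mm -> world m
    ca,sa=np.cos(FA),np.sin(FA); return np.array([FX[0]+(ca*x-sa*y)/1000,FX[1]+(sa*x+ca*y)/1000,z/1000])
def w2f(w):
    ca,sa=np.cos(FA),np.sin(FA); d=(np.array(w)[:2]-FX)*1000; return np.array([ca*d[0]+sa*d[1],-sa*d[0]+ca*d[1]])
E
python3 - <<'E'
from h import *
a=ctrl.camera('scene'); t=ctrl.camera('top')
for z in [.08,.09,.1,.11,.12]:
    print(z, w2f(unproj(a,[(180+227/2.5,90+173/2.5)],z)[0]).round(1), w2f(unproj(t,[(230+515/3.333,120+213/3.333)],z)[0]).round(1))
plan([*f2w(100,175,0)[:2],.25])
E
```

```text
0.08 [ 36.1 130.3] [ 38.1 172.5]
0.09 [ 34.1 143.9] [ 35.5 172.9]
0.1 [ 32.1 157.6] [ 32.9 173.3]
0.11 [ 30.1 171.2] [ 30.3 173.7]
0.12 [ 28.1 184.9] [ 27.7 174.1]
t 4.25 shift tool cm [ 11.06 -25.5   11.99] rows 7 each [ 1.58 -3.64  1.71]
```

```bash
python3 - <<'E'
from h import *
plan([*f2w(85,175,0)[:2],.158],-29.7)
E
```

```text
turn [-0.02  0.02  0.1 ] rows 1 each [-0.02  0.02  0.1 ]
t 4.25 shift tool cm [  9.52 -25.52  21.19] rows 8 each [ 1.19 -3.19  2.65]
```

Call:
{"method": "move_arm", "body": {
  "rows": "1.6 -4 0 0 0 0.1 0; 1.6 -4 0 0 0 0 0; 1.6 -4 0 0 0 0 0; 1.6 -4 0 0 0 0 0; 1.6 -4 0 0 0 0 0; 1.5 -4 0 0 0 0 0; 0 -1.5 0 0 0 0 0; 0 0 4 0 0 0 0; 0 0 4 0 0 0 0; 0 0 4 0 0 0 0; 0 0 4 0 0 0 0;0 0 4 0 0 0 0; 0 0 1.2 0 0 0 0; 0 0 0 0 0 0 0; 0 0 0 0 0 0 0"
}}

```text
time_s: 5.75
eef_pos: [0.6502, -0.1503, 0.1601]
eef_rot: [0.0, 0.967, -0.256, 0.001]
wrist_force: [0.5, 0.4, 0.7]
opening: 0.002
```

```bash
python3 - <<'E'
from h import *
o=ctrl.get_obs();print(w2f(o['eef_pos']),o['eef_pos'],o['wrist_force'])
c=cam('scene','s2.png');crop('s2.png','s2z.png',220,90,380,210)
E
```

```text
[ 86.05639087 174.59855536] [ 0.65015766 -0.15027558  0.16010203] [0.53345049 0.43025419 0.666222  ]
scale 5.0
```

View pics/s2z.png

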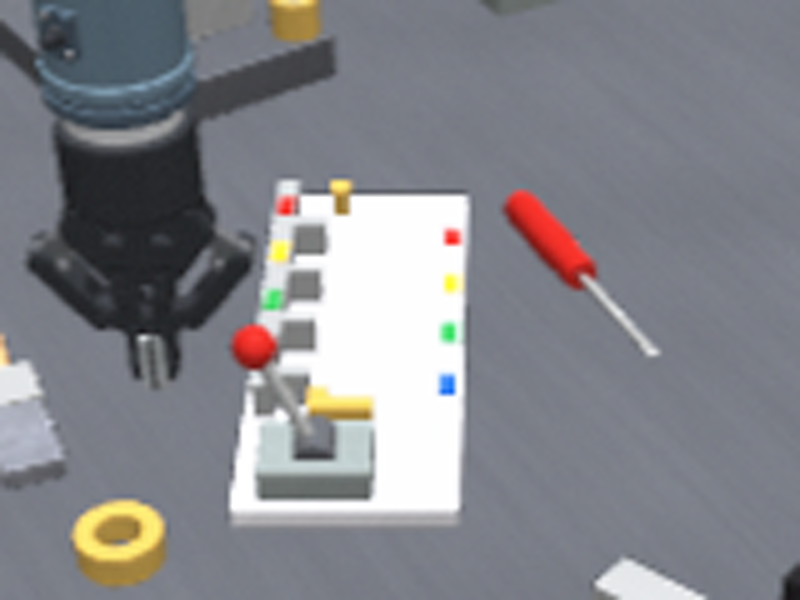

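Call:
{"method": "move_arm", "body": {
  "rows": "0 0 -1 0 0 0 0; -1.5 0 0 0 0 0 0; -1.5 0 0 0 0 0 0; -1 0 0 0 0 0 0; -1 0 0 0 0 0 0; -1 0 0 0 0 0 0; -1 0 0 0 0 0 0; -1 0 0 0 0 0 0; 0 0 0 0 0 0 0"
}}

```text
time_s: 6.7
eef_pos: [0.5782, -0.1094, 0.1675]
eef_rot: [-0.0, 0.967, -0.256, -0.001]
wrist_force: [-0.6, 0.1, 0.4]
opening: -0.001
```

```bash
python3 - <<'E'
from h import *
o=ctrl.get_obs();print(w2f(o['eef_pos']),o['eef_pos'],o['wrist_force'])
c=cam('scene','s3.png');crop('s3.png','s3z.png',220,90,380,210)
E
```

```text
[  3.32478891 174.4338403 ] [ 0.57821277 -0.10942856  0.16748366] [-0.6004454   0.13944315  0.44010236]
scale 5.0
```

View pics/s3z.png

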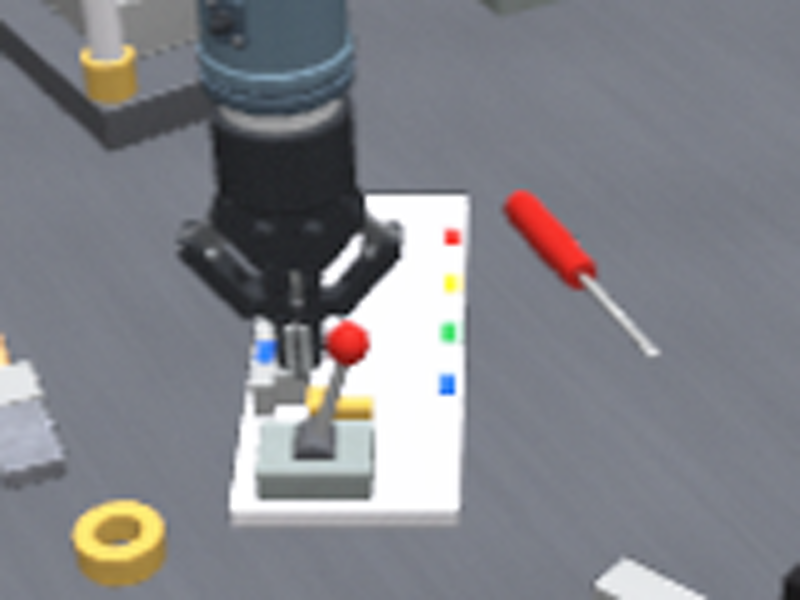

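Call:
{"method": "move_arm", "body": {
  "rows": "-.7 0 0 0 0 0 0; -.7 0 0 0 0 0 0; -.4 0 0 0 0 0 0; -.3 0 0 0 0 0 0; -.2 0 0 0 0 0 0; 0 0 0 0 0 0 0; 0 0 0 0 0 0 0"
}}

```text
time_s: 7.45
eef_pos: [0.5627, -0.1009, 0.1693]
eef_rot: [0.001, 0.966, -0.257, 0.005]
wrist_force: [12.2, -7.2, -5.1]
opening: -0.001
```

```bash
python3 - <<'E'
from h import *
o=ctrl.get_obs();print(w2f(o['eef_pos']),o['eef_pos'],o['wrist_force'])
c=cam('scene','s4.png');crop('s4.png','s4z.png',220,90,380,210)
for z in [.105,.112,.118]: print(z,w2f(unproj(c,[(220+345/5,90+343/5)],z)[0]))
E
```

```text
[-14.37016387 174.17506684] [ 0.56271417 -0.10088623  0.16933244] [12.17702415 -7.24056213 -5.12553775]
scale 5.0
0.105 [-21.0494914  161.59929578]
0.112 [-21.9324021  171.18450889]
0.118 [-22.6891827  179.40040585]
```

View pics/s4z.png

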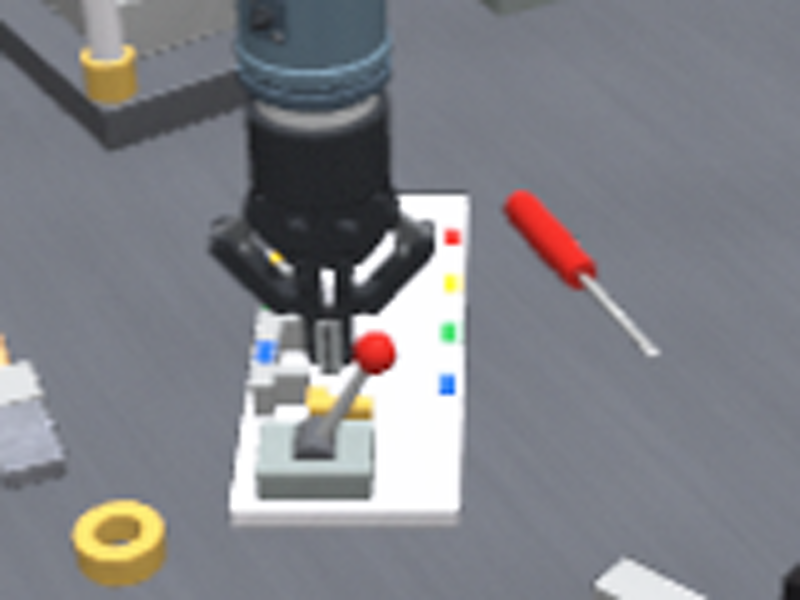

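```bash
python3 - <<'E'
from h import *
p=f2w(15,174,0); 
o=ctrl.get_obs()
# after retreat 3cm +x, up 18cm
q=o['eef_pos']+np.array([*(f2w(30,0,0)-f2w(0,0,0))[:2],.18]); R1=Rt(-80.3)
print(R1.T@(np.array([.52,.17,.36])-q)*100)
E
```

```text
[-29.32764557   1.96388314  -1.06847422]
```

Call:
{"method": "move_arm", "body": {
  "rows": "2 0 0 0 0 0 0; 2 0 0 0 0 0 0; 0 0 -4.5 0 0 0 0; 0 0 -4.5 0 0 0 0.2; 0 0 -4.5 0 0 0 0.4; 0 0 -4.5 0 0 0 0.4; 0 0 0 0 0 8.43 0.4;0 0 0 0 0 8.43 0.4;0 0 0 0 0 8.43 0.4;0 0 0 0 0 8.43 0.4;0 0 0 0 0 8.43 0.4;0 0 0 0 0 8.43 0.4;-4.2 .3 -.15 0 0 0 .4;-4.2 .3 -.15 0 0 0 .4;-4.2 .3 -.15 0 0 0 .4;-4.2 .3 -.15 0 0 0 .4;-4.2 .3 -.15 0 0 0 .4;-4.2 .3 -.15 0 0 0 .4;-4.2 .3 -.15 0 0 0 .4;0 0 0 0 0 0 .4"
}}

```text
time_s: 9.5
eef_pos: [0.5223, 0.1718, 0.3588]
eef_rot: [-0.001, 0.766, -0.643, -0.001]
wrist_force: [0.1, -0.5, -0.4]
opening: 0.401
```

Call:
{"method": "move_arm", "body": {
  "rows": "0 0 0 0 0 0 .4;0 0 0 0 0 0 .4"
}}

```text
time_s: 9.7
eef_pos: [0.5242, 0.1667, 0.3583]
eef_rot: [0.0, 0.764, -0.645, 0.0]
wrist_force: [0.2, -0.1, -0.7]
opening: 0.396
```

```bash
python3 - <<'E'
from h import *
import pickle
o=ctrl.get_obs();print(o['eef_pos'],o['eef_rot'],o['opening'])
c=cam('wrist','w3.png'); pickle.dump(c,open('w3.pkl','wb'))
c=cam('scene','s5.png');crop('s5.png','s5z.png',220,90,380,210)
E
```

```text
[0.52424857 0.16671534 0.35834069] [ 2.77715649e-04  7.64184307e-01 -6.44997882e-01  2.74783312e-05] 0.3955668948562063
scale 5.0
```

View pics/w3.png

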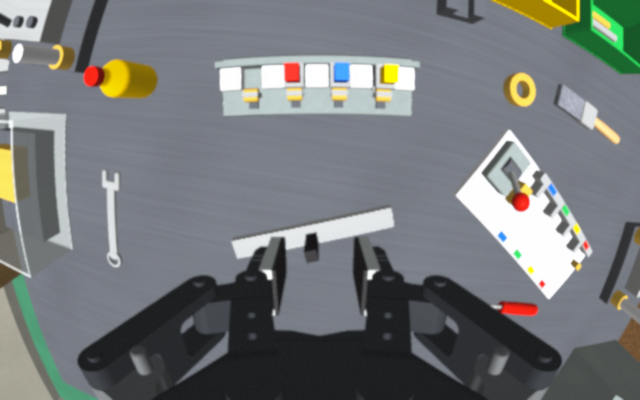

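View pics/s5z.png

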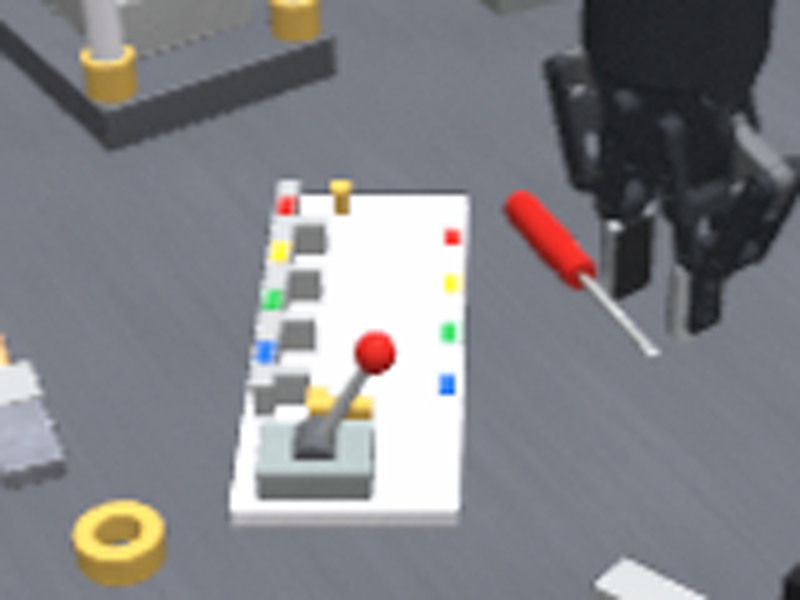

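```bash
python3 - <<'E'
from h import *
crop('w3.png','w3z.png',210,45,430,125)
E
```

```text
scale 3.6363636363636362
```

View pics/w3z.png

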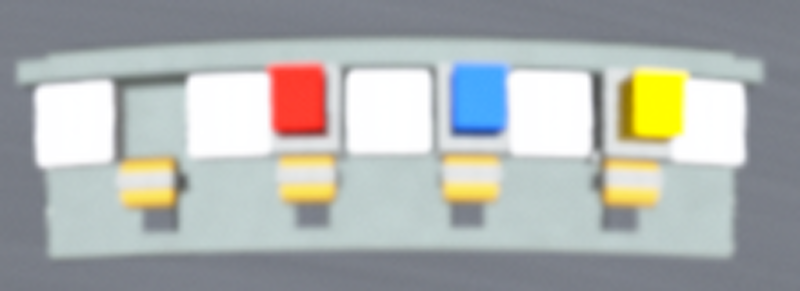

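```bash
python3 - <<'E'
from h import *
import pickle
c=pickle.load(open('w3.pkl','rb'))
s=3.63636
U=lambda u,v,z: wunproj(c,[(u/s+210-.35,v/s+45-.35)],z)[0]
a=U(50,257,.01);b=U(735,256,.01); print('front',a,b,np.linalg.norm(a-b))
d=(a-b)/np.linalg.norm(a-b); yaw=np.arctan2(-d[0],d[1]); print('yaw',np.degrees(yaw))
n=np.array([d[1],-d[0],0]); ctr=(a+b)/2+n*.04; print('centre',ctr, 'mid front',U(390,256,.01))
print('wall ends',U(18,80,.042),U(765,80,.042))
for nm,l,r,t,bt in [('red',272,326,66,126),('blue',453,507,65,126),('yellow',634,688,69,130)]:
    P=np.array([U(l,bt,.082),U(r,bt,.082),U(r,t,.082),U(l,t,.082)]); m=P.mean(0)
    e=m-ctr; print(nm,m.round(4),'strip xy',(e@n*1000).round(1),(e@d*1000).round(1),'sizes',[round(np.linalg.norm(P[i]-P[(i+1)%4])*1000,1) for i in range(4)])
for z in (.042,.034): print([ (np.array([(U(u,v,z)-ctr)@n,(U(u,v,z)-ctr)@d])*1000).round(1) for u,v in [(36,165),(113,163),(188,157),(745,165)]])
E
```

```text
front [0.57132728 0.30852704 0.01      ] [0.61531773 0.05308457 0.01      ] 0.25920264657696335
yaw 9.771219130373488
centre [0.63274224 0.18759438 0.01      ] mid front [0.58990901 0.18087067 0.01      ]
wall ends [0.63449415 0.32034015 0.042     ] [0.67808085 0.06323085 0.042     ]
red [0.6351 0.2159 0.082 ] strip xy 7.1 27.5 sizes [np.float64(16.4), np.float64(18.8), np.float64(16.4), np.float64(18.9)]
blue [0.6444 0.1619 0.082 ] strip xy 7.1 -27.3 sizes [np.float64(16.4), np.float64(19.2), np.float64(16.4), np.float64(19.1)]
yellow [0.6549 0.1069 0.082 ] strip xy 8.2 -83.3 sizes [np.float64(17.2), np.float64(19.5), np.float64(17.2), np.float64(19.4)]
[array([ -7. , 123.9]), array([-8.2, 95.8]), array([-7.4, 69.2]), array([  -7.6, -123. ])]
[array([ -6.3, 126.6]), array([-7.5, 97.8]), array([-6.8, 70.7]), array([  -6.9, -125.4])]
```

```bash
python3 - <<'E'
from h import *
plan([.6355,.2159,.20],-80.23); plan([.6355,.2159,.124],-80.23)
E
```

```text
turn [ 0.02 -0.01 -0.17] rows 1 each [ 0.02 -0.01 -0.17]
t 9.8 shift tool cm [ -3.01 -11.78  15.83] rows 5 each [-0.6  -2.36  3.17]
turn [ 0.02 -0.01 -0.17] rows 1 each [ 0.02 -0.01 -0.17]
t 9.8 shift tool cm [ -3.01 -11.78  23.43] rows 6 each [-0.5  -1.96  3.91]
```

Call:
{"method": "move_arm", "body": {
  "rows": "-.6 -2.36 3.17 0 0 -.17 .4; -.6 -2.36 3.17 0 0 0 .4; -.6 -2.36 3.17 0 0 0 .4; -.6 -2.36 3.17 0 0 0 .4; -.61 -2.34 3.15 0 0 0 .4; 0 0 0 0 0 0 .4; 0 0 0 0 0 0 .4; 0 0 0 0 0 0 .4"
}}

```text
time_s: 10.6
eef_pos: [0.6358, 0.2164, 0.202]
eef_rot: [-0.001, 0.765, -0.644, 0.001]
wrist_force: [-0.1, -1.0, -0.1]
opening: 0.398
```

```bash
python3 - <<'E'
from h import *
plan([.6355,.2159,.124],-80.23); cam('wrist','w4.png')
E
```

```text
turn [-0.13 -0.01  0.04] rows 1 each [-0.13 -0.01  0.04]
t 10.6 shift tool cm [0.05 0.04 7.8 ] rows 2 each [0.02 0.02 3.9 ]
```

View pics/w4.png

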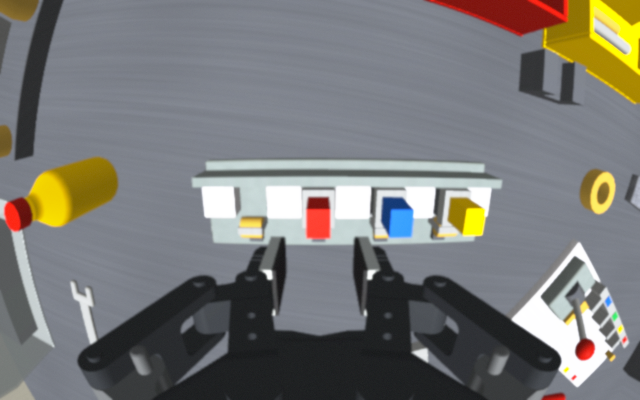

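Call:
{"method": "move_arm", "body": {
  "rows": "0 0.04 3 0 0 0 .4; 0 0 2.5 0 0 0 .4; 0 0 1.5 0 0 0 .4; 0 0 .8 0 0 0 .4; 0 0 0 0 0 0 .4; 0 0 0 0 0 0 0; 0 0 0 0 0 0 0; 0 0 0 0 0 0 0; 0 0 0 0 0 0 0; 0 0 0 0 0 0 0"
}}

```text
time_s: 11.65
eef_pos: [0.6358, 0.2174, 0.124]
eef_rot: [-0.001, 0.765, -0.644, 0.001]
wrist_force: [-0.2, 0.5, 7.0]
opening: 0.18
```

```bash
python3 - <<'E'
from h import *
o=ctrl.get_obs();print(o['eef_pos'],o['opening'],o['wrist_force'])
cam('wrist','w5.png')
E
```

```text
[0.63578997 0.21738453 0.12398071] 0.18041227871551807 [-0.243249    0.49298378  7.00460057]
```

View pics/w5.png

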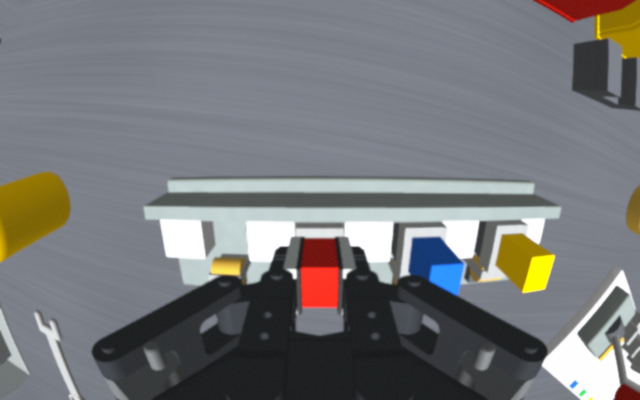

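Call:
{"method": "move_arm", "body": {
  "rows": "0 0 -.3 0 0 0 0; 0 0 -.3 0 0 0 0; 0 0 -.3 0 0 0 0; 0 0 -.5 0 0 0 0; 0 0 -.6 0 0 0 0; 0 0 -1 0 0 0 0; 0 0 -1 0 0 0 0; 0 0 -1 0 0 0 0; 0 0 -2 0 0 0 0; 0 0 -3 0 0 0 0; 0 0 -2 0 0 0 0; 0 0 0 0 0 0 0; 0 0 0 0 0 0 0"
}}

```text
time_s: 13.0
eef_pos: [0.6344, 0.2172, 0.2424]
eef_rot: [-0.0, 0.765, -0.644, 0.0]
wrist_force: [-0.5, -0.3, -2.1]
opening: 0.175
```

```bash
python3 - <<'E'
from h import *
o=ctrl.get_obs();print(o['eef_pos'],o['opening'],o['wrist_force'])
cam('wrist','w6.png'); cam('scene','s6.png'); crop('s6.png','s6z.png',220,130,400,310)
E
```

```text
[0.63439412 0.21716665 0.24240558] 0.17521859585536015 [-0.47650279 -0.28167857 -2.101521  ]
scale 3.3333333333333335
```

View pics/w6.png

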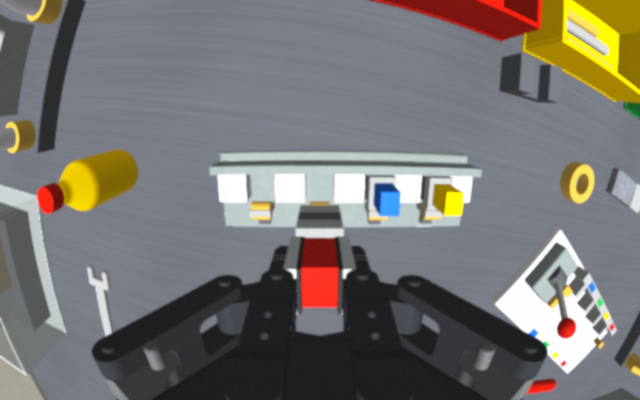

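View pics/s6z.png

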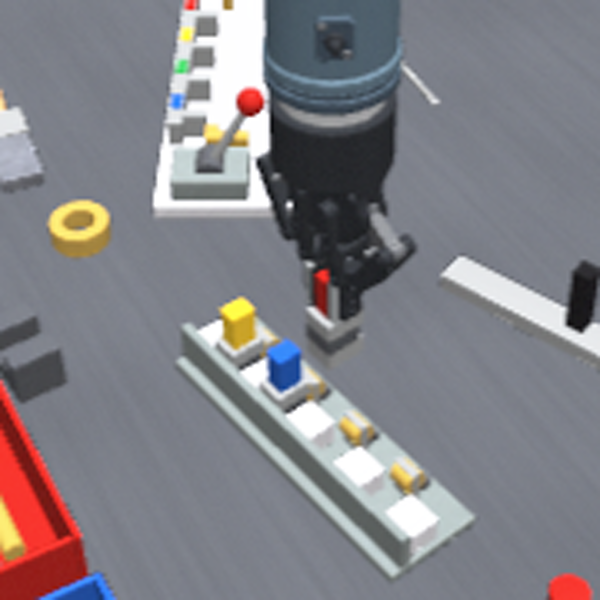

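```bash
python3 - <<'E'
from h import *
plan([*f2w(7,-90,0)[:2],.265],-119.7)
E
```

```text
turn [ 0.18 -0.06 39.57] rows 5 each [ 0.04 -0.01  7.91]
t 13.1 shift tool cm [ 57.55 -11.72  -2.46] rows 14 each [ 4.11 -0.84 -0.18]
```

Call:
{"method": "move_arm", "body": {
  "rows": "0 0 -.5 0 0 7.91 0;0 0 -.5 0 0 7.91 0;0 0 -.5 0 0 7.91 0;0 0 -.5 0 0 7.91 0;0 0 -.5 0 0 7.91 0;4.11 -.84 0 0 0 0 0;4.11 -.84 0 0 0 0 0;4.11 -.84 0 0 0 0 0;4.11 -.84 0 0 0 0 0;4.11 -.84 0 0 0 0 0;4.11 -.84 0 0 0 0 0;4.11 -.84 0 0 0 0 0;4.11 -.84 0 0 0 0 0;4.11 -.84 0 0 0 0 0;4.11 -.84 0 0 0 0 0;4.11 -.84 0 0 0 0 0;4.11 -.84 0 0 0 0 0;4.11 -.84 0 0 0 0 0;4.11 -.84 0 0 0 0 0"
}}

```text
time_s: 15.0
eef_pos: [0.4506, -0.3419, 0.2655]
eef_rot: [-0.0, -0.502, 0.865, 0.002]
wrist_force: [0.9, 0.8, -1.4]
opening: 0.174
```

Call:
{"method": "move_arm", "body": {
  "rows": "0 0 0 0 0 0 0;0 0 0 0 0 0 0; 0 0 0 0 0 0 0"
}}

```text
time_s: 15.3
eef_pos: [0.4518, -0.3398, 0.266]
eef_rot: [-0.0, -0.503, 0.865, 0.001]
wrist_force: [-0.2, 0.6, -1.6]
opening: 0.176
```

```bash
python3 - <<'E'
from h import *
o=ctrl.get_obs();print(o['eef_pos'],w2f(o['eef_pos']),o['opening'],o['wrist_force'])
plan([*f2w(7,-90,0)[:2],.135],-119.7)
cam('wrist','w7.png')
E
```

```text
[ 0.45180545 -0.3398447   0.26596786] [  7.68507782 -88.34248161] 0.17600912591569612 [-0.19440665  0.6416972  -1.63390295]
turn [0.14 0.07 0.04] rows 1 each [0.14 0.07 0.04]
t 15.3 shift tool cm [ 0.17  0.07 13.1 ] rows 3 each [0.06 0.02 4.37]
```

View pics/w7.png

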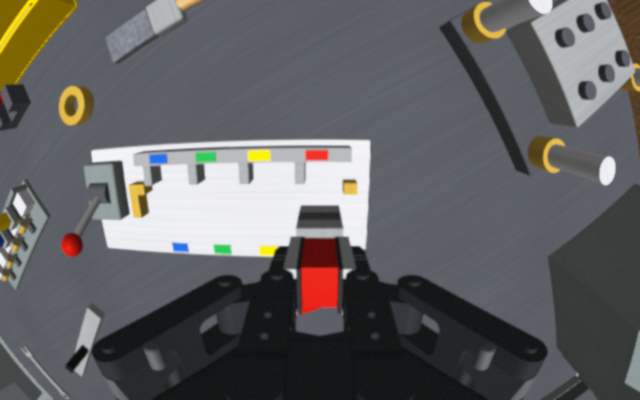

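Call:
{"method": "move_arm", "body": {
  "rows": ".1 0 4 0 0 0 0;0 0 4 0 0 0 0; 0 0 3 0 0 0 0; 0 0 1.5 0 0 0 0; 0 0 .6 0 0 0 0;0 0 0 0 0 0 0;0 0 0 0 0 0 0"
}}

```text
time_s: 16.05
eef_pos: [0.4524, -0.3425, 0.1378]
eef_rot: [0.0, -0.503, 0.865, -0.001]
wrist_force: [1.1, -0.4, -2.0]
opening: 0.176
```

```bash
python3 - <<'E'
from h import *
o=ctrl.get_obs();print(o['eef_pos'],w2f(o['eef_pos']),o['opening'],o['wrist_force'])
cam('wrist','w8.png')
cam('scene','s8.png');crop('s8.png','s8z.png',240,100,340,180)
E
```

```text
[ 0.45243836 -0.34249419  0.13784301] [  9.54754999 -90.33033439] 0.17579367845946686 [ 1.05983571 -0.38993921 -2.04865774]
scale 7.5
```

View pics/w8.png

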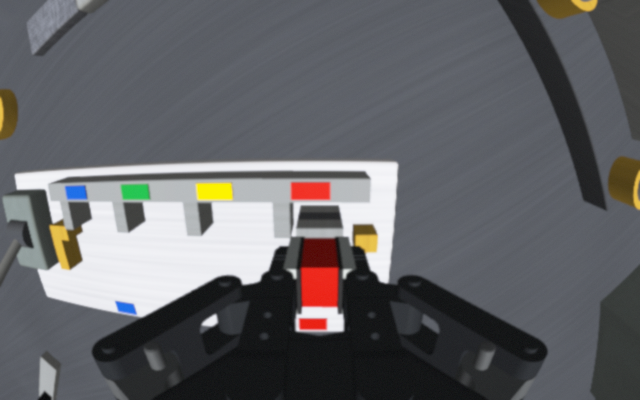

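View pics/s8z.png

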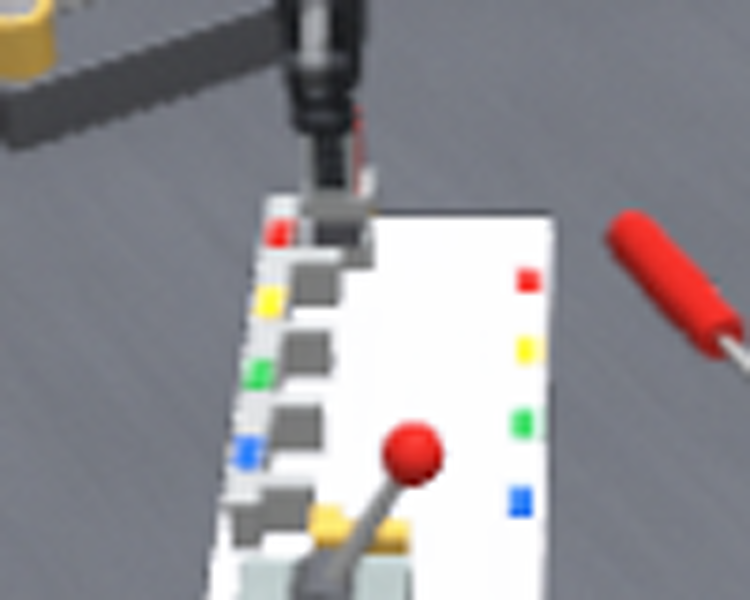

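Call:
{"method": "move_arm", "body": {
  "rows": "0 0 .4 0 0 0 0;0 0 .2 0 0 0 0;0 0 .15 0 0 0 0; 0 0 .15 0 0 0 0; 0 0 0 0 0 0 0; 0 0 0 0 0 0 0"
}}

```text
time_s: 16.75
eef_pos: [0.4516, -0.342, 0.129]
eef_rot: [-0.0, -0.502, 0.865, -0.0]
wrist_force: [-4.3, 4.2, 12.8]
opening: 0.18
```

Call:
{"method": "move_arm", "body": {
  "rows": "0 0 -.07 0 0 0 0;0 -.2 0 0 0 0 0;0 -.2 0 0 0 0 0; 0 -.2 0 0 0 0 0; 0 -.1 0 0 0 0 0; 0 0 0 0 0 0 0; 0 0 0 0 0 0 0"
}}

```text
time_s: 17.45
eef_pos: [0.4572, -0.3454, 0.129]
eef_rot: [-0.0, -0.503, 0.865, 0.0]
wrist_force: [-5.5, 3.2, 10.4]
opening: 0.18
```

```bash
cat >> h.py <<'E'
def st():
    o=ctrl.get_obs(); ca,sa=np.cos(FA),np.sin(FA); f=o['wrist_force']
    print('t',round(o['time_s'],2),'fix',w2f(o['eef_pos']).round(1),'z',o['eef_pos'][2].round(4),'open',round(o['opening'],3),'F fix',np.round([ca*f[0]+sa*f[1],-sa*f[0]+ca*f[1],f[2]],1))
E
python3 -c "
from h import *
st()"
```

```text
t 17.45 fix [ 15.1 -90.5] z 0.129 open 0.18 F fix [-6.3  0.1 10.4]
```

Call:
{"method": "move_arm", "body": {
  "rows": "0 0 -.05 0 0 0 0;0 -.15 0 0 0 0 0;0 -.15 0 0 0 0 0; 0 0 0 0 0 0 0; 0 0 0 0 0 0 0"
}}

```text
time_s: 17.95
eef_pos: [0.4586, -0.3462, 0.129]
eef_rot: [-0.001, -0.503, 0.865, 0.002]
wrist_force: [-10.5, 5.7, 13.7]
opening: 0.173
```

```bash
python3 -c "
from h import *
st()"
```

```text
t 17.95 fix [ 16.7 -90.4] z 0.129 open 0.173 F fix [-12.   -0.3  13.7]
```

Call:
{"method": "move_arm", "body": {
  "rows": "0 .15 -.08 0 0 0 0;-.2 0 0 0 0 0 0;-.2 0 0 0 0 0 0; -.2 0 0 0 0 0 0; -.15 0 0 0 0 0 0; 0 0 0 0 0 0 0; 0 0 0 0 0 0 0"
}}

```text
time_s: 18.65
eef_pos: [0.4612, -0.341, 0.1291]
eef_rot: [-0.002, -0.503, 0.865, -0.0]
wrist_force: [-10.1, -5.3, 1.7]
opening: 0.177
```

```bash
python3 -c "
from h import *
st()"
```

```text
t 18.65 fix [ 16.4 -84.7] z 0.1291 open 0.177 F fix [-6.2 -9.7  1.7]
```

Call:
{"method": "move_arm", "body": {
  "rows": "-.15 0 0 0 0 0 0; -.1 -.05 0 0 0 0 0; 0 0 0 0 0 0 0; 0 0 0 0 0 0 0"
}}

```text
time_s: 19.05
eef_pos: [0.4616, -0.3407, 0.1292]
eef_rot: [-0.004, -0.503, 0.865, -0.001]
wrist_force: [-15.5, -12.1, 2.0]
opening: 0.178
```

```bash
python3 -c "
from h import *
st();cam('wrist','w9.png')"
```

```text
t 19.05 fix [ 16.6 -84.2] z 0.1292 open 0.178 F fix [ -7.5 -18.2   2. ]
```

View pics/w9.png

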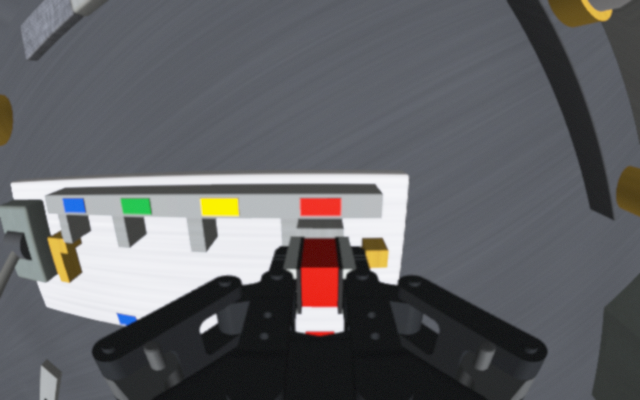

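Call:
{"method": "move_arm", "body": {
  "rows": ".25 .1 0 0 0 0 0; 0 0 0 0 0 0 0; 0 0 0 0 0 0 .25; 0 0 0 0 0 0 .4; 0 0 0 0 0 0 .4;0 0 0 0 0 0 .4; 0 0 -2 0 0 0 .4; 0 0 -4 0 0 0 .4; 0 0 -4 0 0 0 .4; 0 0 -4 0 0 0 .4;0 3 0 0 0 0 .4;0 3 0 0 0 0 .4; 0 0 0 0 0 0 .4;0 0 0 0 0 0 .4"
}}

```text
time_s: 20.5
eef_pos: [0.4102, -0.3096, 0.2696]
eef_rot: [0.0, -0.502, 0.865, -0.001]
wrist_force: [-0.0, 0.1, 0.6]
opening: 0.398
```

```bash
python3 - <<'E'
from h import *
import pickle
st();c=cam('wrist','w10.png');pickle.dump(c,open('w10.pkl','wb'))
crop('w10.png','w10z.png',220,100,420,250)
E
```

```text
t 20.5 fix [-43.5 -82.7] z 0.2696 open 0.398 F fix [-0.1  0.1  0.6]
scale 4.0
```

View pics/w10z.png

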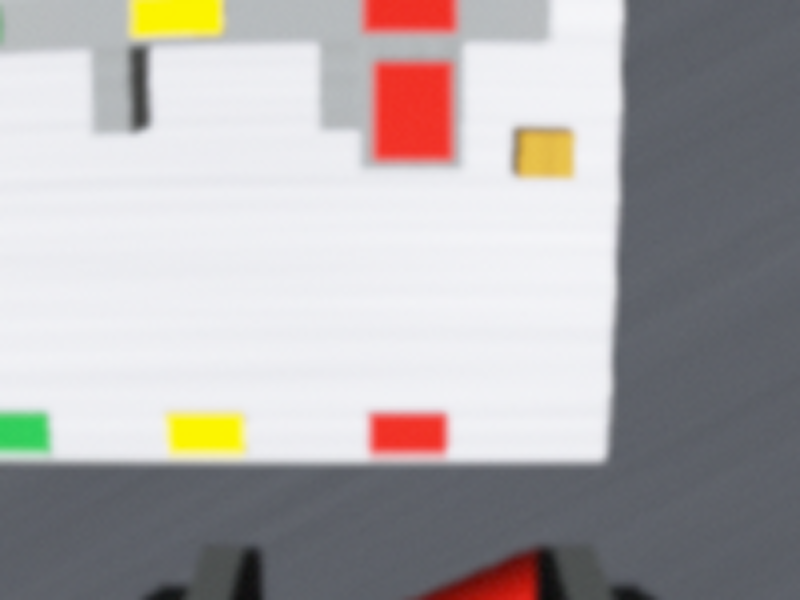

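```bash
python3 - <<'E'
from h import *
plan([.6447,.1622,.20],-80.23)
E
```

```text
turn [ -0.08  -0.05 -39.45] rows 5 each [-0.02 -0.01 -7.89]
t 20.55 shift tool cm [-42.56 -31.08   6.96] rows 12 each [-3.55 -2.59  0.58]
```

Call:
{"method": "move_arm", "body": {
  "rows": "0 0 0 0 0 -7.89 .4;0 0 0 0 0 -7.89 .4;0 0 0 0 0 -7.89 .4;0 0 0 0 0 -7.89 .4;0 0 0 0 0 -7.89 .4;-3.55 -2.59 0 0 0 0 .4;-3.55 -2.59 0 0 0 0 .4;-3.55 -2.59 0 0 0 0 .4;-3.55 -2.59 0 0 0 0 .4;-3.55 -2.59 0 0 0 0 .4;-3.55 -2.59 0 0 0 0 .4;-3.55 -2.59 0 0 0 0 .4;-3.55 -2.59 0 0 0 0 .4;-3.55 -2.59 0 0 0 0 .4;-3.55 -2.59 0 0 0 0 .4;-3.55 -2.59 3.5 0 0 0 .4;-3.55 -2.59 3.5 0 0 0 .4;0 0 0 0 0 0 .4;0 0 0 0 0 0 .4;0 0 0 0 0 0 .4"
}}

```text
time_s: 22.55
eef_pos: [0.6407, 0.1538, 0.2078]
eef_rot: [-0.0, 0.765, -0.644, 0.001]
wrist_force: [0.1, -0.1, 0.0]
opening: 0.397
```

```bash
python3 - <<'E'
from h import *
plan([.6447,.1622,.124],-80.23); cam('wrist','w11.png')
E
```

```text
turn [-0.1  -0.03 -0.01] rows 1 each [-0.1  -0.03 -0.01]
t 22.55 shift tool cm [-0.76 -0.54  8.38] rows 2 each [-0.38 -0.27  4.19]
```

View pics/w11.png

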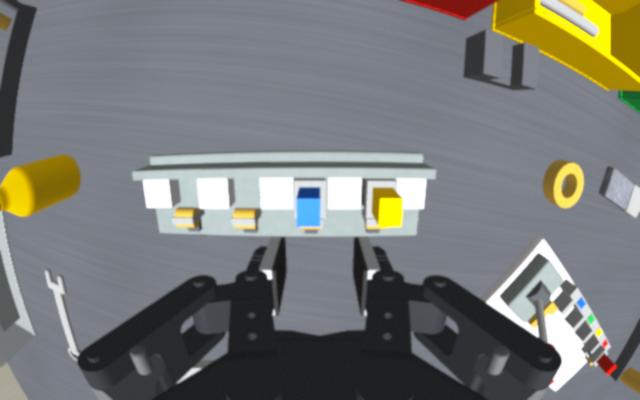

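Blue at about (309,206), red's clip empty. I'll apply the residual correction, descend and grip.

Call:
{"method": "move_arm", "body": {
  "rows": "-.76 -.54 1 0 0 0 .4;0 0 1 0 0 0 .4;0 0 2.5 0 0 0 .4;0 0 2 0 0 0 .4; 0 0 1.4 0 0 0 .4; 0 0 .5 0 0 0 .4; 0 0 0 0 0 0 .4; 0 0 0 0 0 0 0; 0 0 0 0 0 0 0; 0 0 0 0 0 0 0; 0 0 0 0 0 0 0; 0 0 0 0 0 0 0"
}}

```text
time_s: 23.8
eef_pos: [0.6445, 0.1628, 0.1241]
eef_rot: [-0.001, 0.765, -0.644, 0.001]
wrist_force: [-0.0, -0.0, 6.1]
opening: 0.176
```

```bash
python3 - <<'E'
from h import *
st(); print(ctrl.get_obs()['eef_pos'])
cam('wrist','w12.png')
E
```

```text
t 23.8 fix [-73.9 443.7] z 0.1241 open 0.176 F fix [ 0.  -0.   6.1]
[0.64453215 0.16277263 0.12411173]
```

View pics/w12.png

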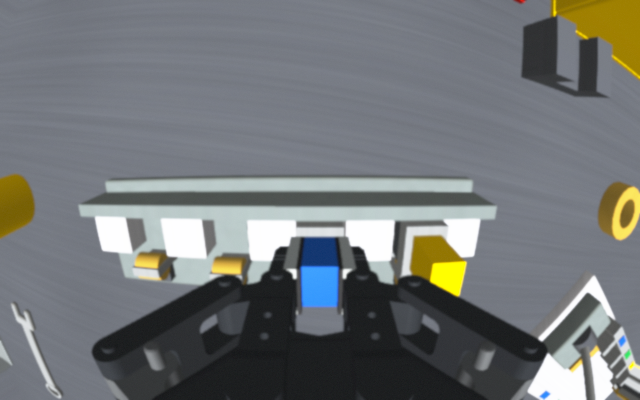

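Call:
{"method": "move_arm", "body": {
  "rows": "0 0 -.3 0 0 0 0; 0 0 -.3 0 0 0 0; 0 0 -.3 0 0 0 0; 0 0 -.5 0 0 0 0; 0 0 -.6 0 0 0 0; 0 0 -1 0 0 0 0; 0 0 -1 0 0 0 0; 0 0 -1 0 0 0 0; 0 0 -3 0 0 0 0; 0 0 -3 0 0 0 0; 0 0 -3.1 0 0 0 0;0 0 0 0 0 7.89 0;0 0 0 0 0 7.89 0;0 0 0 0 0 7.89 0;0 0 0 0 0 7.89 0;0 0 0 0 0 7.89 0; 0 0 0 0 0 0 0;0 0 0 0 0 0 0"
}}

```text
time_s: 25.65
eef_pos: [0.6435, 0.1627, 0.2643]
eef_rot: [-0.0, -0.504, 0.864, 0.0]
wrist_force: [-0.4, 0.2, -2.2]
opening: 0.178
```

```bash
python3 - <<'E'
from h import *
st(); plan([*f2w(8,78,0)[:2],.265],-119.7)
cam('wrist','w13.png')
E
```

```text
t 25.65 fix [-74.8 443.2] z 0.2643 open 0.178 F fix [-0.5 -0.  -2.2]
turn [ 0.01 -0.01  0.24] rows 1 each [ 0.01 -0.01  0.24]
t 25.65 shift tool cm [36.52 -8.28 -0.07] rows 9 each [ 4.06 -0.92 -0.01]
```

View pics/w13.png

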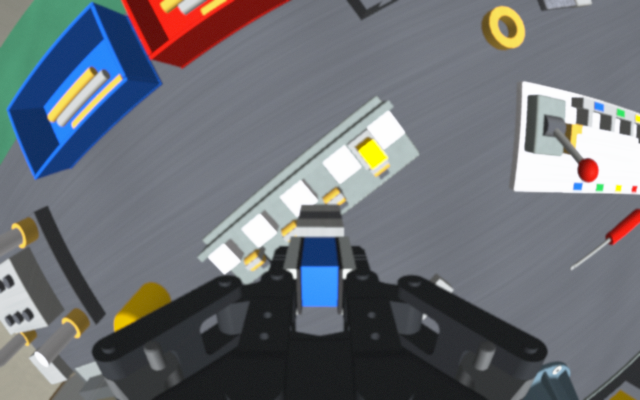

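Call:
{"method": "move_arm", "body": {
  "rows": "4.06 -.92 0 0 0 .24 0;4.06 -.92 0 0 0 0 0;4.06 -.92 0 0 0 0 0;4.06 -.92 0 0 0 0 0;4.06 -.92 0 0 0 0 0;4.06 -.92 0 0 0 0 0;4.06 -.92 0 0 0 0 0;4.06 -.92 0 0 0 0 0;4.06 -.92 0 0 0 0 0;0 0 0 0 0 0 0;0 0 0 0 0 0 0;0 0 0 0 0 0 0"
}}

```text
time_s: 26.9
eef_pos: [0.5335, -0.1946, 0.264]
eef_rot: [0.0, -0.501, 0.865, 0.0]
wrist_force: [0.3, 0.9, -1.6]
opening: 0.178
```

```bash
python3 - <<'E'
from h import *
st(); plan([*f2w(8,78,0)[:2],.133],-119.7)
E
```

```text
t 26.9 fix [ 6.7 78.3] z 0.264 open 0.178 F fix [-0.2  0.9 -1.6]
turn [ 0.02  0.02 -0.14] rows 1 each [ 0.02  0.02 -0.14]
t 26.9 shift tool cm [ 0.03 -0.13 13.1 ] rows 3 each [ 0.01 -0.04  4.37]
```

Call:
{"method": "move_arm", "body": {
  "rows": "0 0 4 0 0 -.14 0;0 0 4 0 0 0 0; 0 0 3 0 0 0 0; 0 0 1.2 0 0 0 0; 0 0 .6 0 0 0 0;0 0 .3 0 0 0 0;0 0 0 0 0 0 0;0 0 0 0 0 0 0"
}}

```text
time_s: 27.7
eef_pos: [0.5344, -0.1958, 0.1344]
eef_rot: [0.001, -0.502, 0.865, -0.001]
wrist_force: [0.8, 0.2, -2.4]
opening: 0.178
```

```bash
python3 - <<'E'
from h import *
st();cam('wrist','w14.png')
E
```

```text
t 27.7 fix [ 8.  77.7] z 0.1344 open 0.178 F fix [ 0.6  0.6 -2.4]
```

View pics/w14.png

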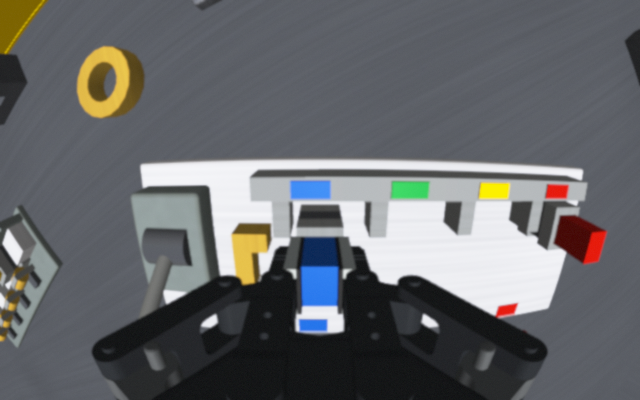

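Call:
{"method": "move_arm", "body": {
  "rows": "0 0 .3 0 0 0 0;0 0 .15 0 0 0 0;0 0 .1 0 0 0 0;0 0 0 0 0 0 0;0 -.2 0 0 0 0 0;0 -.2 0 0 0 0 0;0 -.2 0 0 0 0 0;0 -.2 0 0 0 0 0;0 -.15 0 0 0 0 0;0 0 0 0 0 0 0;0 0 0 0 0 0 0"
}}

```text
time_s: 28.85
eef_pos: [0.5412, -0.1998, 0.1291]
eef_rot: [-0.001, -0.502, 0.865, 0.001]
wrist_force: [-8.5, 3.9, 14.8]
opening: 0.177
```

```bash
python3 -c "
from h import *
st()"
```

```text
t 28.85 fix [16.  77.6] z 0.1291 open 0.177 F fix [-9.3 -0.8 14.8]
```

Call:
{"method": "move_arm", "body": {
  "rows": "0 0 -.12 0 0 0 0;0 -.15 0 0 0 0 0;0 -.1 0 0 0 0 0;0 0 0 0 0 0 0; 0 0 0 0 0 0 0;0 0 0 0 0 0 0"
}}

```text
time_s: 29.45
eef_pos: [0.5418, -0.2001, 0.1292]
eef_rot: [-0.002, -0.502, 0.865, 0.003]
wrist_force: [-13.7, 7.0, 16.5]
opening: 0.176
```

```bash
python3 -c "
from h import *
st()"
```

```text
t 29.45 fix [16.6 77.7] z 0.1292 open 0.176 F fix [-15.3  -0.7  16.5]
```

Rail contact on x. Next I'll ease off and slide to +y.

Call:
{"method": "move_arm", "body": {
  "rows": "0 .2 -.12 0 0 0 0;-.2 0 0 0 0 0 0;-.2 0 0 0 0 0 0; -.2 0 0 0 0 0 0; -.2 0 0 0 0 0 0; -.15 0 0 0 0 0 0; 0 0 0 0 0 0 0; 0 0 0 0 0 0 0"
}}

```text
time_s: 30.25
eef_pos: [0.5445, -0.1945, 0.1293]
eef_rot: [-0.004, -0.502, 0.865, 0.0]
wrist_force: [-13.5, -9.7, 3.2]
opening: 0.177
```

```bash
python3 -c "
from h import *
st()"
```

```text
t 30.25 fix [16.2 83.8] z 0.1293 open 0.177 F fix [ -6.9 -15.1   3.2]
```

Call:
{"method": "move_arm", "body": {
  "rows": ".22 .08 0 0 0 0 0; 0 0 0 0 0 0 0; 0 0 0 0 0 0 .25; 0 0 0 0 0 0 .4; 0 0 0 0 0 0 .4;0 0 0 0 0 0 .4; 0 0 -2 0 0 0 .4; 0 0 -4 0 0 0 .4; 0 0 -4 0 0 0 .4; 0 0 -4 0 0 0 .4;0 3 0 0 0 0 .4;0 3 0 0 0 0 .4; 0 0 0 0 0 0 .4;0 0 0 0 0 0 .4"
}}

```text
time_s: 31.65
eef_pos: [0.4932, -0.1637, 0.2703]
eef_rot: [0.0, -0.502, 0.865, -0.001]
wrist_force: [0.3, 0.3, 1.0]
opening: 0.397
```

```bash
python3 - <<'E'
from h import *
st();c=cam('wrist','w15.png')
crop('w15.png','w15z.png',220,100,460,280)
plan([.6552,.1072,.20],-80.23)
E
```

```text
t 31.65 fix [-43.6  85.2] z 0.2703 open 0.397 F fix [0.1 0.4 1. ]
scale 3.3333333333333335
turn [-9.000e-02 -3.000e-02 -3.954e+01] rows 5 each [-0.02 -0.01 -7.91]
t 31.7 shift tool cm [-23.99 -20.52   7.03] rows 8 each [-3.   -2.57  0.88]
```

View pics/w15z.png

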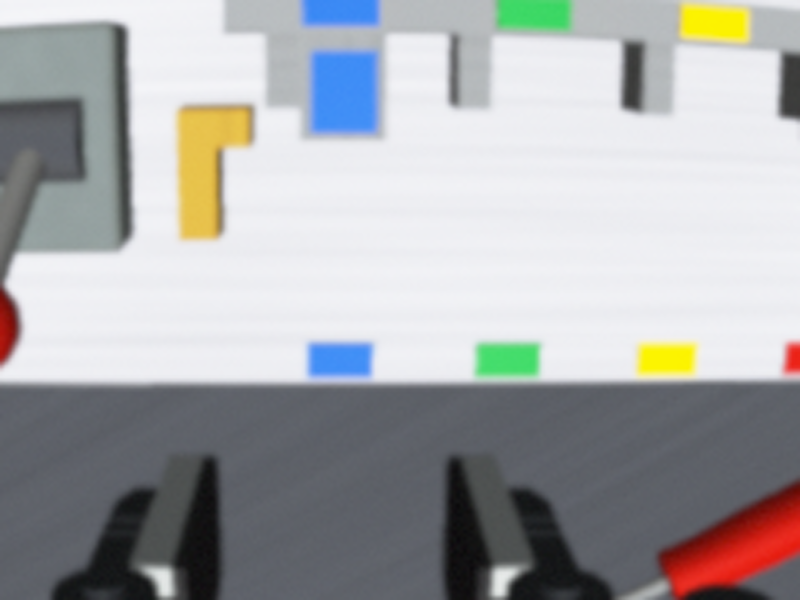

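Blue is flush against its rail and stop. Yellow is next.

Call:
{"method": "move_arm", "body": {
  "rows": "0 0 0 0 0 -7.91 .4;0 0 0 0 0 -7.91 .4;0 0 0 0 0 -7.91 .4;0 0 0 0 0 -7.91 .4;0 0 0 0 0 -7.91 .4;-3 -2.57 0 0 0 0 .4;-3 -2.57 0 0 0 0 .4;-3 -2.57 0 0 0 0 .4;-3 -2.57 0 0 0 0 .4;-3 -2.57 0 0 0 0 .4;-3 -2.57 0 0 0 0 .4;-3 -2.57 3.5 0 0 0 .4;-3 -2.57 3.5 0 0 0 .4;0 0 0 0 0 0 .4;0 0 0 0 0 0 .4;0 0 0 0 0 0 .4;0 0 0 0 0 0 .4"
}}

```text
time_s: 33.4
eef_pos: [0.6538, 0.1029, 0.2056]
eef_rot: [-0.001, 0.764, -0.645, 0.001]
wrist_force: [0.5, -0.8, -0.1]
opening: 0.397
```

```bash
python3 - <<'E'
from h import *
plan([.6552,.1072,.124],-80.23); cam('wrist','w16.png')
E
```

```text
turn [-0.2  -0.05 -0.08] rows 1 each [-0.2  -0.05 -0.08]
t 33.4 shift tool cm [-0.4  -0.22  8.16] rows 2 each [-0.2  -0.11  4.08]
```

View pics/w16.png

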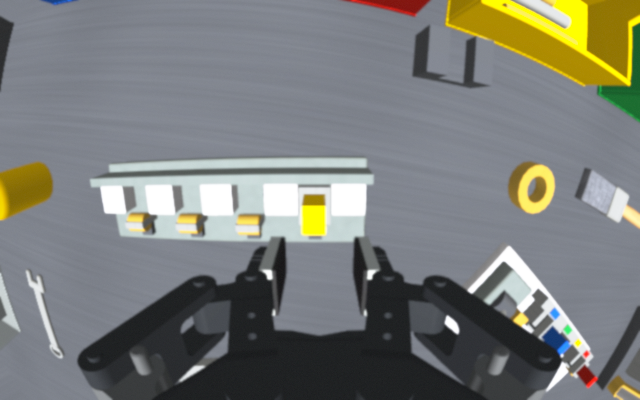

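Call:
{"method": "move_arm", "body": {
  "rows": "-.4 -.22 1 0 0 0 .4;0 0 1 0 0 0 .4;0 0 2.5 0 0 0 .4;0 0 2 0 0 0 .4; 0 0 1.2 0 0 0 .4; 0 0 .5 0 0 0 .4; 0 0 0 0 0 0 .4; 0 0 0 0 0 0 0; 0 0 0 0 0 0 0; 0 0 0 0 0 0 0; 0 0 0 0 0 0 0; 0 0 0 0 0 0 0"
}}

```text
time_s: 34.65
eef_pos: [0.6552, 0.1084, 0.1231]
eef_rot: [-0.001, 0.765, -0.644, 0.001]
wrist_force: [0.0, -0.9, 5.9]
opening: 0.177
```

```bash
python3 - <<'E'
from h import *
st(); print(ctrl.get_obs()['eef_pos'])
E
```

```text
t 34.65 fix [-37.7 401.8] z 0.1231 open 0.177 F fix [ 0.5 -0.8  5.9]
[0.65523549 0.10838689 0.12307606]
```

Call:
{"method": "move_arm", "body": {
  "rows": "0 0 -.3 0 0 0 0; 0 0 -.3 0 0 0 0; 0 0 -.3 0 0 0 0; 0 0 -.5 0 0 0 0; 0 0 -.6 0 0 0 0; 0 0 -1 0 0 0 0; 0 0 -1 0 0 0 0; 0 0 -1 0 0 0 0; 0 0 -3 0 0 0 0; 0 0 -3 0 0 0 0; 0 0 -3.1 0 0 0 0;0 0 0 0 0 7.89 0;0 0 0 0 0 7.89 0;0 0 0 0 0 7.89 0;0 0 0 0 0 7.89 0;0 0 0 0 0 7.89 0; 0 0 0 0 0 0 0;0 0 0 0 0 0 0"
}}

```text
time_s: 36.45
eef_pos: [0.654, 0.1084, 0.2629]
eef_rot: [-0.0, -0.504, 0.864, 0.0]
wrist_force: [0.2, -0.4, -0.9]
opening: 0.18
```

```bash
python3 - <<'E'
from h import *
st(); plan([*f2w(8,-34,0)[:2],.265],-119.7)
cam('wrist','w17.png')
E
```

```text
t 36.45 fix [-38.8 401.2] z 0.2629 open 0.18 F fix [ 0.4 -0.2 -0.9]
turn [ 0.02 -0.01  0.23] rows 1 each [ 0.02 -0.01  0.23]
t 36.45 shift tool cm [43.52 -4.68 -0.21] rows 10 each [ 4.35 -0.47 -0.02]
```

View pics/w17.png

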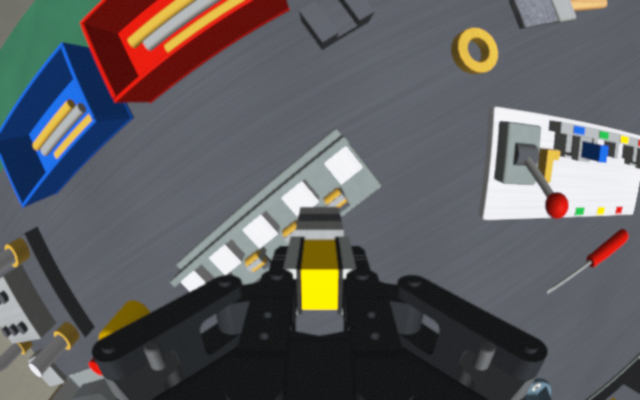

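Call:
{"method": "move_arm", "body": {
  "rows": "4.35 -.47 0 0 0 .23 0;4.35 -.47 0 0 0 0 0;4.35 -.47 0 0 0 0 0;4.35 -.47 0 0 0 0 0;4.35 -.47 0 0 0 0 0;4.35 -.47 0 0 0 0 0;4.35 -.47 0 0 0 0 0;4.35 -.47 0 0 0 0 0;4.35 -.47 0 0 0 0 0;4.35 -.47 0 0 0 0 0;0 0 0 0 0 0 0;0 0 0 0 0 0 0;0 0 0 0 0 0 0;0 0 0 0 0 0 0"
}}

```text
time_s: 37.9
eef_pos: [0.4787, -0.291, 0.2625]
eef_rot: [0.0, -0.502, 0.865, 0.0]
wrist_force: [-0.1, 0.1, -0.8]
opening: 0.178
```

```bash
python3 - <<'E'
from h import *
st(); plan([*f2w(8,-34,0)[:2],.133],-119.7)
E
```

```text
t 37.9 fix [  6.9 -32.6] z 0.2625 open 0.178 F fix [-0.1  0.  -0.8]
turn [ 0.01  0.01 -0.08] rows 1 each [ 0.01  0.01 -0.08]
t 37.9 shift tool cm [ 0.14 -0.11 12.95] rows 3 each [ 0.05 -0.04  4.32]
```

Call:
{"method": "move_arm", "body": {
  "rows": "0.14 0 4 0 0 -.08 0;0 0 4 0 0 0 0; 0 0 3 0 0 0 0; 0 0 1.2 0 0 0 0; 0 0 .6 0 0 0 0;0 0 .1 0 0 0 0;0 0 0 0 0 0 0;0 0 0 0 0 0 0"
}}

```text
time_s: 38.7
eef_pos: [0.4784, -0.2941, 0.1351]
eef_rot: [0.0, -0.501, 0.865, -0.001]
wrist_force: [-0.4, -1.3, -1.0]
opening: 0.18
```

```bash
python3 - <<'E'
from h import *
st();cam('wrist','w18.png')
E
```

```text
t 38.7 fix [  8.1 -35.4] z 0.1351 open 0.18 F fix [ 0.3 -1.3 -1. ]
```

View pics/w18.png

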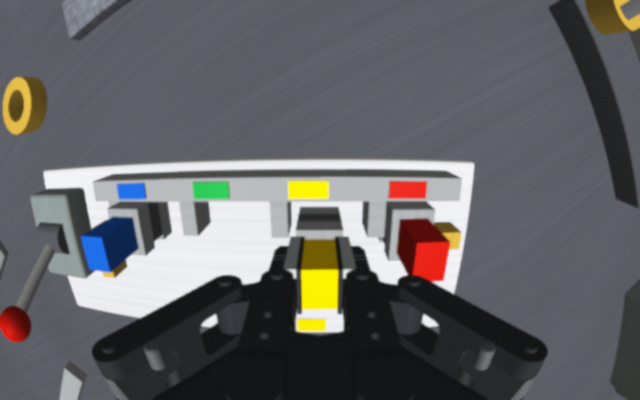

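Call:
{"method": "move_arm", "body": {
  "rows": "0 0 .3 0 0 0 0;0 0 .2 0 0 0 0;0 0 .15 0 0 0 0;0 0 0 0 0 0 0;0 -.2 0 0 0 0 0;0 -.2 0 0 0 0 0;0 -.2 0 0 0 0 0;0 -.2 0 0 0 0 0;0 -.15 0 0 0 0 0;0 0 0 0 0 0 0;0 0 0 0 0 0 0"
}}

```text
time_s: 39.85
eef_pos: [0.4855, -0.2981, 0.1281]
eef_rot: [-0.0, -0.501, 0.865, 0.0]
wrist_force: [-4.9, 3.5, 9.8]
opening: 0.176
```

```bash
python3 -c "
from h import *
st()"
```

```text
t 39.85 fix [ 16.3 -35.4] z 0.1281 open 0.176 F fix [-6.   0.6  9.8]
```

Call:
{"method": "move_arm", "body": {
  "rows": "0 0 -.1 0 0 0 0;0 -.15 0 0 0 0 0;0 -.1 0 0 0 0 0;0 0 0 0 0 0 0; 0 0 0 0 0 0 0;0 0 0 0 0 0 0"
}}

```text
time_s: 40.45
eef_pos: [0.4865, -0.2986, 0.1281]
eef_rot: [-0.001, -0.501, 0.865, 0.002]
wrist_force: [-9.5, 4.5, 11.4]
opening: 0.174
```

```bash
python3 -c "
from h import *
st()"
```

```text
t 40.45 fix [ 17.3 -35.3] z 0.1281 open 0.174 F fix [-10.5  -0.8  11.4]
```

Call:
{"method": "move_arm", "body": {
  "rows": "0 .1 -.12 0 0 0 0;-.2 0 0 0 0 0 0;-.2 0 0 0 0 0 0; -.2 0 0 0 0 0 0; -.2 0 0 0 0 0 0; -.15 0 0 0 0 0 0;-.1 0 0 0 0 0 0; 0 0 0 0 0 0 0; 0 0 0 0 0 0 0"
}}

```text
time_s: 41.35
eef_pos: [0.4897, -0.2926, 0.1285]
eef_rot: [-0.004, -0.502, 0.865, -0.0]
wrist_force: [-14.2, -12.0, -2.1]
opening: 0.172
```

```bash
python3 -c "
from h import *
st()"
```

```text
t 41.35 fix [ 17.2 -28.5] z 0.1285 open 0.172 F fix [ -6.4 -17.5  -2.1]
```

Call:
{"method": "move_arm", "body": {
  "rows": ".22 .08 .08 0 0 0 0; 0 0 0 0 0 0 0; 0 0 0 0 0 0 .25; 0 0 0 0 0 0 .4; 0 0 0 0 0 0 .4;0 0 0 0 0 0 .4; 0 0 -2 0 0 0 .4; 0 0 -4 0 0 0 .4; 0 0 -4 0 0 0 .4; 0 0 -4 0 0 0 .4;0 3 0 0 0 0 .4;0 3 -4 0 0 0 .4; 0 3 -3 0 0 0 .4;0 0 0 0 0 0 .4; 0 0 0 0 0 0 .4"
}}

```text
time_s: 42.85
eef_pos: [0.4126, -0.2465, 0.3395]
eef_rot: [0.001, -0.501, 0.865, -0.002]
wrist_force: [0.1, 0.5, 0.1]
opening: 0.396
```

```bash
python3 - <<'E'
from h import *
import pickle
st();c=cam('wrist','w19.png');pickle.dump(c,open('w19.pkl','wb'))
crop('w19.png','w19z.png',200,80,440,250)
c=cam('scene','s19.png');crop('s19.png','s19z.png',230,100,430,250)
E
```

```text
t 42.85 fix [-72.6 -26.7] z 0.3395 open 0.396 F fix [-0.2  0.5  0.1]
scale 3.3333333333333335
scale 4.0
```

View pics/w19z.png

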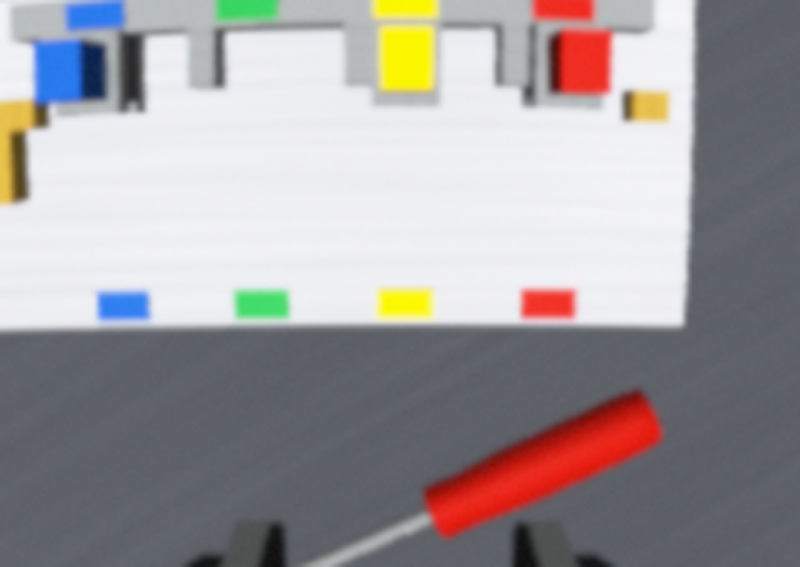

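View pics/s19z.png

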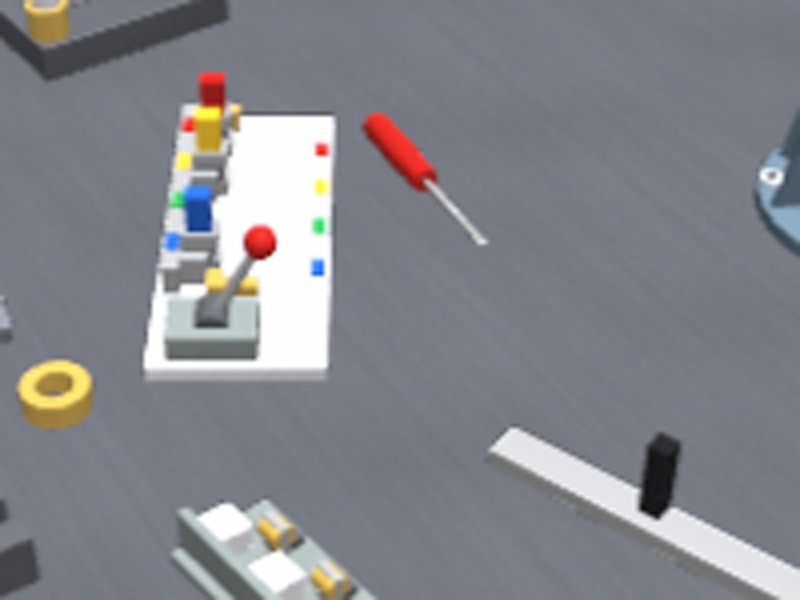

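```bash
python3 - <<'E'
from h import *
import pickle
c=pickle.load(open('w19.pkl','rb')); s=3.3333
U=lambda u,v,z: w2f(wunproj(c,[(u/s+200-.35,v/s+80-.35)],z)[0]).round(1)
print('yellow head',U(379,91,.087),U(434,91,.087),U(379,26,.087),U(434,26,.087))
print('blue head',U(37,102,.087),U(82,102,.087),U(38,40,.087),U(83,40,.087))
print('red head',U(562,93,.087),U(610,93,.087),U(558,31,.087),U(607,31,.087))
print('rail edge',U(300,27,.04),U(470,23,.04),'tabs plate edge',U(100,329,.015),U(600,325,.015))
import cv2
crop('w19.png','w19q.png',200,80,420,120)
E
```

```text
yellow head [  4.5 -20.4] [  4.5 -37.3] [ 24.9 -20.4] [ 24.9 -37.3]
blue head [ 5.1 89.8] [ 4.1 74.4] [25.3 89. ] [24.1 73.6]
red head [  4.6 -77.2] [  5.1 -92.5] [ 24.2 -75.8] [ 24.8 -91.3]
rail edge [28.9  8.4] [ 30.1 -51.5] tabs plate edge [-85.4  93.9] [ -84.4 -105.8]
scale 3.6363636363636362
```

View pics/w19q.png

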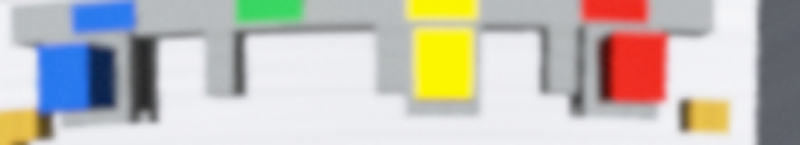

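```bash
python3 - <<'E'
from h import *
c=cam('top','t20.png');crop('t20.png','t20z.png',230,200,350,290)
plan([.345,.13,.32],-67.4)
E
```

```text
scale 6.666666666666667
turn [  0.08   0.09 -52.42] rows 7 each [ 0.01  0.01 -7.49]
t 43.0 shift tool cm [-37.35  -8.23   1.71] rows 9 each [-4.15 -0.91  0.19]
```

View pics/t20z.png

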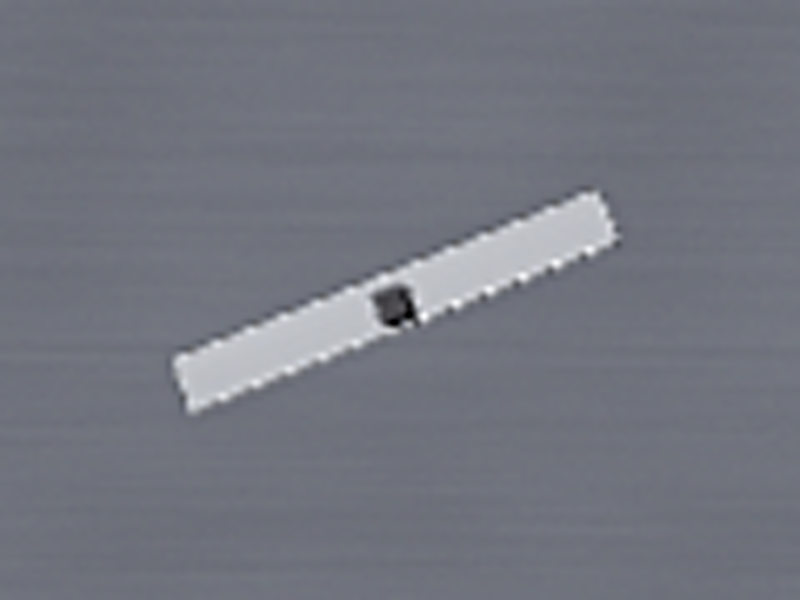

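Call:
{"method": "move_arm", "body": {
  "rows": "0 0 0 0 0 -7.49 .5;0 0 0 0 0 -7.49 .5;0 0 0 0 0 -7.49 .5;0 0 0 0 0 -7.49 .5;0 0 0 0 0 -7.49 .5;0 0 0 0 0 -7.49 .5;0 0 0 0 0 -7.49 .5;-4.15 -.91 .19 0 0 0 .5;-4.15 -.91 .19 0 0 0 .5;-4.15 -.91 .19 0 0 0 .5;-4.15 -.91 .19 0 0 0 .5;-4.15 -.91 .19 0 0 0 .5;-4.15 -.91 .19 0 0 0 .5;-4.15 -.91 .19 0 0 0 .5;-4.15 -.91 .19 0 0 0 .5;-4.15 -.91 .19 0 0 0 .5;0 0 0 0 0 0 .5;0 0 0 0 0 0 .5;0 0 0 0 0 0 .5"
}}

```text
time_s: 44.9
eef_pos: [0.3448, 0.1292, 0.3206]
eef_rot: [0.001, 0.832, -0.555, -0.001]
wrist_force: [0.3, -0.7, -0.7]
opening: 0.502
```

```bash
python3 - <<'E'
from h import *
import pickle
st();c=cam('wrist','w20.png');pickle.dump(c,open('w20.pkl','wb')); crop('w20.png','w20z.png',180,50,460,260)
E
```

```text
t 44.9 fix [-317.6  266. ] z 0.3206 open 0.502 F fix [ 0.6 -0.5 -0.7]
scale 2.857142857142857
```

View pics/w20z.png

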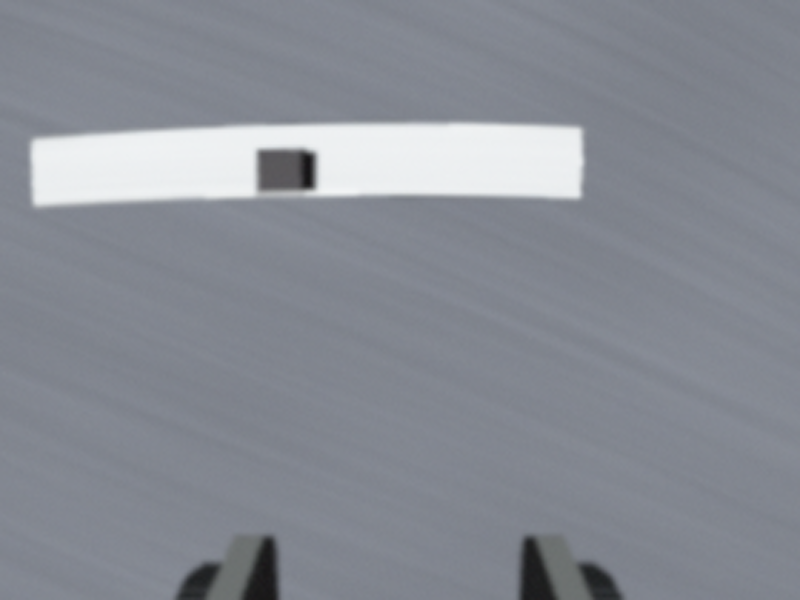

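```bash
python3 - <<'E'
from h import *
import pickle
c=pickle.load(open('w20.pkl','rb')); s=2.85714
U=lambda u,v,z: wunproj(c,[(u/s+180-.3,v/s+50-.3)],z)[0]
P=np.array([U(32,139,.016),U(583,127,.016),U(583,198,.016),U(34,206,.016)])
print(P.round(4),[np.linalg.norm(P[i]-P[(i+1)%4]).round(4) for i in range(4)])
m=P.mean(0); d=P[0]-P[1]+P[3]-P[2]; d/=np.linalg.norm(d); yaw=np.degrees(np.arctan2(-d[0],d[1])); n=np.array([d[1],-d[0],0])
print('ctr',m,'yaw',yaw,'grip exp',m-.005*n)
G=np.array([U(257,149,.076),U(303,149,.076),U(303,191,.076),U(257,191,.076)]);print('grip',G.mean(0),[np.linalg.norm(G[i]-G[(i+1)%4]).round(4) for i in range(4)])
g=G.mean(0); print((g-m)@n,(g-m)@d)
plan([g[0],g[1],.16],yaw-90)
E
```

```text
[[0.3699 0.3145 0.016 ]
 [0.4618 0.0932 0.016 ]
 [0.4338 0.081  0.016 ]
 [0.342  0.303  0.016 ]] [np.float64(0.2396), np.float64(0.0305), np.float64(0.2402), np.float64(0.0301)]
ctr [0.4018809  0.19792764 0.016     ] yaw 22.504512756924072 grip exp [0.39726166 0.19601385 0.016     ]
grip [0.39718084 0.19582016 0.076     ] [np.float64(0.0164), np.float64(0.015), np.float64(0.0165), np.float64(0.0151)]
-0.0051487994939502305 -0.00014801505997147726
turn [ 0.07  0.01 -0.  ] rows 1 each [ 0.07  0.01 -0.  ]
t 44.95 shift tool cm [-4.18 -7.39 16.08] rows 5 each [-0.84 -1.48  3.22]
```

Call:
{"method": "move_arm", "body": {
  "rows": "-.84 -1.48 3 0 0 0 .5;-.84 -1.48 3 0 0 0 .5;-.84 -1.48 3 0 0 0 .5;-.84 -1.48 3 0 0 0 .5;-.82 -1.47 3 0 0 0 .5;0 0 0 0 0 0 .5;0 0 0 0 0 0 .5;0 0 0 0 0 0 .5"
}}

```text
time_s: 45.75
eef_pos: [0.3976, 0.1959, 0.1727]
eef_rot: [-0.001, 0.831, -0.556, 0.001]
wrist_force: [-0.5, 0.3, -0.3]
opening: 0.505
```

```bash
python3 - <<'E'
from h import *
st();c=cam('wrist','w21.png'); plan([.3972,.1958,.110],-67.5)
E
```

```text
t 45.75 fix [-304.9  350.2] z 0.1727 open 0.505 F fix [-0.5 -0.  -0.3]
turn [-0.17 -0.04  0.02] rows 1 each [-0.17 -0.04  0.02]
t 45.8 shift tool cm [0.01 0.06 6.3 ] rows 2 each [0.   0.03 3.15]
```

View pics/w21.png

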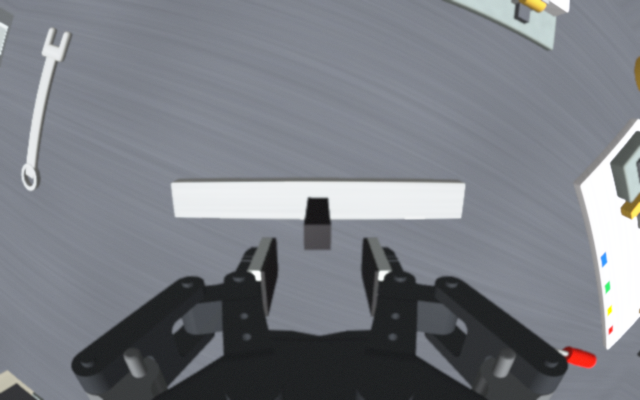

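The grip is centred between the fingers at about (317,225), so I'll descend and grip.

Call:
{"method": "move_arm", "body": {
  "rows": "0 .06 2 0 0 0 .5;0 0 2 0 0 0 .5;0 0 1.5 0 0 0 .5;0 0 .8 0 0 0 .5;0 0 0 0 0 0 .5;0 0 0 0 0 0 0;0 0 0 0 0 0 0;0 0 0 0 0 0 0;0 0 0 0 0 0 0;0 0 0 0 0 0 0;0 0 0 0 0 0 0;0 0 -1 0 0 0 0;0 0 -2 0 0 0 0;0 0 0 0 0 0 0;0 0 0 0 0 0 0"
}}

```text
time_s: 47.3
eef_pos: [0.3963, 0.1966, 0.1386]
eef_rot: [-0.0, 0.832, -0.555, 0.0]
wrist_force: [-0.6, 0.1, -3.5]
opening: 0.178
```

```bash
python3 - <<'E'
from h import *
st();c=cam('wrist','w22.png');c=cam('scene','s22.png');crop('s22.png','s22z.png',240,110,460,270)
E
```

```text
t 47.3 fix [-306.3  350.1] z 0.1386 open 0.178 F fix [-0.5 -0.2 -3.5]
scale 3.6363636363636362
```

View pics/w22.png

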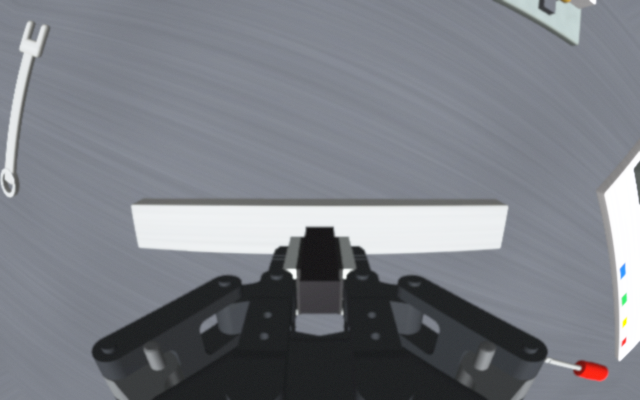

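View pics/s22z.png

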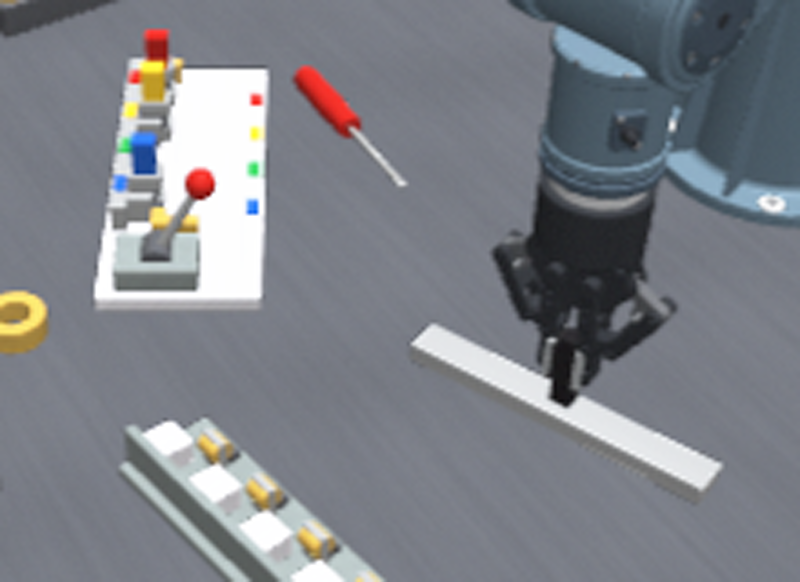

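```bash
python3 - <<'E'
from h import *
plan([*f2w(-36,-8,0)[:2],.27],-119.7)
E
```

```text
turn [ 7.00e-02 -2.00e-02  5.23e+01] rows 7 each [ 0.01 -0.    7.47]
t 47.4 shift tool cm [ 35.76 -27.09 -13.24] rows 11 each [ 3.25 -2.46 -1.2 ]
```

Call:
{"method": "move_arm", "body": {
  "rows": "0 0 -1.9 0 0 7.47 0;0 0 -1.9 0 0 7.47 0;0 0 -1.9 0 0 7.47 0;0 0 -1.9 0 0 7.47 0;0 0 -1.9 0 0 7.47 0;0 0 -1.9 0 0 7.47 0;0 0 -1.9 0 0 7.47 0;3.25 -2.46 0 0 0 0 0;3.25 -2.46 0 0 0 0 0;3.25 -2.46 0 0 0 0 0;3.25 -2.46 0 0 0 0 0;3.25 -2.46 0 0 0 0 0;3.25 -2.46 0 0 0 0 0;3.25 -2.46 0 0 0 0 0;3.25 -2.46 0 0 0 0 0;3.25 -2.46 0 0 0 0 0;3.25 -2.46 0 0 0 0 0;3.25 -2.46 0 0 0 0 0;0 0 0 0 0 0 0;0 0 0 0 0 0 0"
}}

```text
time_s: 49.4
eef_pos: [0.4535, -0.2484, 0.2697]
eef_rot: [-0.0, -0.501, 0.865, 0.002]
wrist_force: [0.4, 0.3, -3.6]
opening: 0.178
```

Call:
{"method": "move_arm", "body": {
  "rows": "0 0 0 0 0 0 0;0 0 0 0 0 0 0"
}}

```text
time_s: 49.6
eef_pos: [0.4539, -0.2468, 0.2708]
eef_rot: [-0.0, -0.503, 0.864, 0.001]
wrist_force: [-0.9, 0.4, -3.4]
opening: 0.177
```

```bash
python3 - <<'E'
from h import *
st(); plan([*f2w(-36,-7,0)[:2],.135],-119.7);cam('wrist','w23.png')
E
```

```text
t 49.6 fix [-36.6  -6.4] z 0.2708 open 0.177 F fix [-1.  -0.1 -3.4]
turn [0.06 0.02 0.08] rows 1 each [0.06 0.02 0.08]
t 49.6 shift tool cm [ 0.06 -0.06 13.58] rows 4 each [ 0.01 -0.01  3.39]
```

View pics/w23.png

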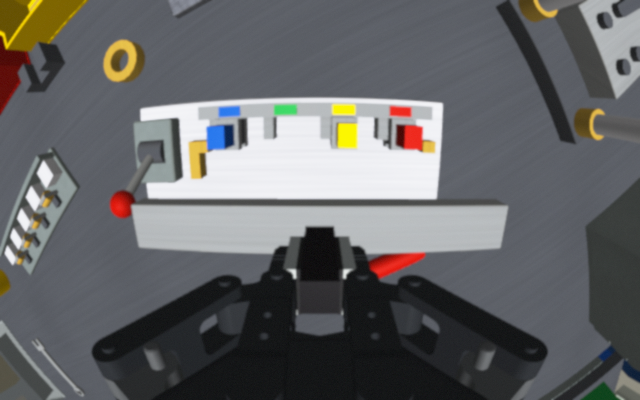

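Call:
{"method": "move_arm", "body": {
  "rows": "0 0 4 0 0 0 0;0 0 4 0 0 0 0;0 0 3 0 0 0 0;0 0 1.5 0 0 0 0;0 0 1 0 0 0 0;0 0 0 0 0 0 0;0 0 0 0 0 0 0;0 0 0 0 0 0 0"
}}

```text
time_s: 50.45
eef_pos: [0.4549, -0.2486, 0.1377]
eef_rot: [0.0, -0.502, 0.865, -0.001]
wrist_force: [-0.1, -0.2, -1.9]
opening: 0.18
```

```bash
python3 - <<'E'
from h import *
st(); cam('wrist','w24.png')
c=cam('scene','s24.png');crop('s24.png','s24z.png',240,100,360,200)
E
```

```text
t 50.45 fix [-34.8  -7.5] z 0.1377 open 0.18 F fix [ 0.  -0.2 -1.9]
scale 6.0
```

View pics/w24.png

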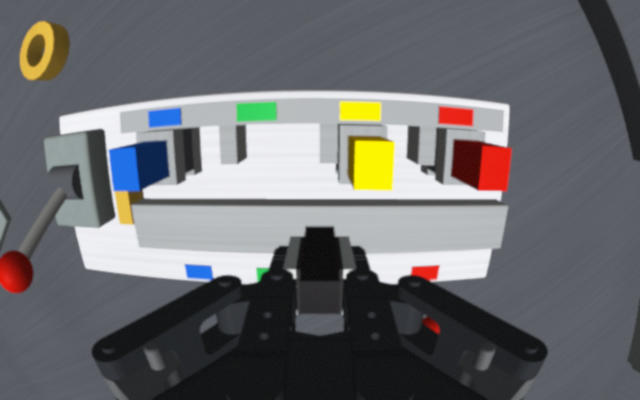

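View pics/s24z.png

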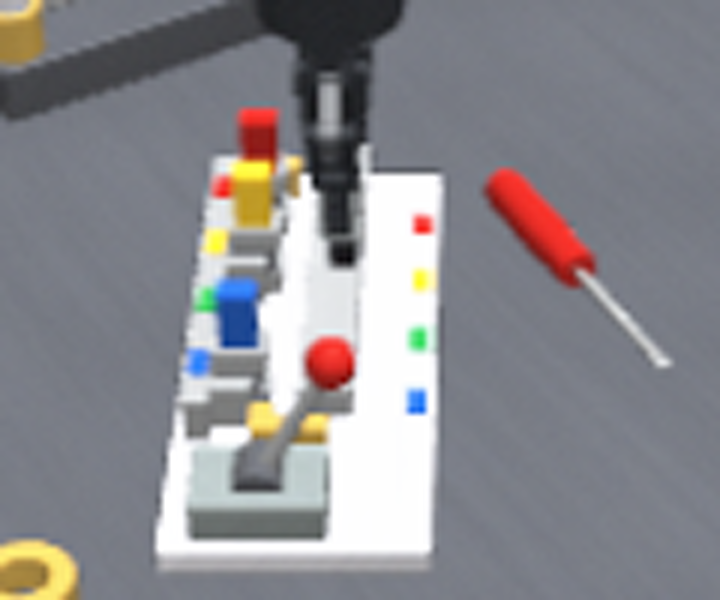

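Bar is parallel and clear of the stops. I'll lower it to the plate.

Call:
{"method": "move_arm", "body": {
  "rows": "0 0 .6 0 0 0 0;0 0 .4 0 0 0 0;0 0 .2 0 0 0 0;0 0 .15 0 0 0 0;0 0 0 0 0 0 0;0 0 0 0 0 0 0"
}}

```text
time_s: 51.15
eef_pos: [0.454, -0.248, 0.1246]
eef_rot: [-0.0, -0.502, 0.865, 0.001]
wrist_force: [-8.6, 5.8, 19.3]
opening: 0.176
```

```bash
python3 - <<'E'
from h import *
st()
E
```

```text
t 51.15 fix [-35.9  -7.4] z 0.1246 open 0.176 F fix [-10.3   0.8  19.3]
```

Call:
{"method": "move_arm", "body": {
  "rows": "0 0 -.1 0 0 0 0;0 -.3 0 0 0 0 0;0 -.3 0 0 0 0 0;0 -.3 0 0 0 0 0;0 -.2 0 0 0 0 0;0 -.15 0 0 0 0 0;0 0 0 0 0 0 0;0 0 0 0 0 0 0"
}}

```text
time_s: 51.95
eef_pos: [0.4648, -0.2542, 0.1246]
eef_rot: [-0.0, -0.502, 0.865, 0.0]
wrist_force: [-4.4, 2.9, 10.6]
opening: 0.178
```

```bash
python3 - <<'E'
from h import *
st()
E
```

```text
t 51.95 fix [-23.5  -7.5] z 0.1246 open 0.178 F fix [-5.3  0.4 10.6]
```

Call:
{"method": "move_arm", "body": {
  "rows": "0 0 -.06 0 0 0 0;0 -.15 0 0 0 0 0;0 -.15 0 0 0 0 0;0 0 0 0 0 0 0;0 0 0 0 0 0 0"
}}

```text
time_s: 52.45
eef_pos: [0.4656, -0.2546, 0.1248]
eef_rot: [-0.002, -0.503, 0.864, 0.003]
wrist_force: [-12.5, 6.4, 18.6]
opening: 0.176
```

```bash
python3 - <<'E'
from h import *
st()
E
```

```text
t 52.45 fix [-22.5  -7.4] z 0.1248 open 0.176 F fix [-14.   -0.6  18.6]
```

Call:
{"method": "move_arm", "body": {
  "rows": "0 .12 -.12 0 0 0 0;-.2 0 0 0 0 0 0;-.2 0 0 0 0 0 0;-.2 0 0 0 0 0 0;-.15 0 0 0 0 0 0;-.1 0 0 0 0 0 0;-.1 0 0 0 0 0 0;0 0 0 0 0 0 0;0 0 0 0 0 0 0"
}}

```text
time_s: 53.35
eef_pos: [0.469, -0.2479, 0.1249]
eef_rot: [-0.003, -0.503, 0.865, 0.001]
wrist_force: [-12.5, -6.4, 2.3]
opening: 0.177
```

```bash
python3 - <<'E'
from h import *
st()
E
```

```text
t 53.35 fix [-22.9   0. ] z 0.1249 open 0.177 F fix [ -7.7 -11.7   2.3]
```

Both contacts registered. One more small push, then ease off and release.

Call:
{"method": "move_arm", "body": {
  "rows": "-.1 -.06 0 0 0 0 0;0 0 0 0 0 0 0;0 0 0 0 0 0 0;.18 .1 .05 0 0 0 0; 0 0 0 0 0 0 0;0 0 0 0 0 0 .25;0 0 0 0 0 0 .4;0 0 0 0 0 0 .45;0 0 0 0 0 0 .45; 0 0 -2 0 0 0 .45;0 0 -4 0 0 0 .45;0 0 -4 0 0 0 .45;0 0 -4 0 0 0 .45;0 2 -3 0 0 0 .45;0 3 -3 0 0 0 .45;0 0 0 0 0 0 .45;0 0 0 0 0 0 .45"
}}

```text
time_s: 55.05
eef_pos: [0.4273, -0.2226, 0.3261]
eef_rot: [0.001, -0.502, 0.865, -0.001]
wrist_force: [0.6, -0.4, 0.2]
opening: 0.451
```

```bash
python3 - <<'E'
from h import *
import pickle
st();c=cam('wrist','w25.png');pickle.dump(c,open('w25.pkl','wb')); crop('w25.png','w25z.png',190,70,450,260)
E
```

```text
t 55.05 fix [-71.7   1.3] z 0.3261 open 0.451 F fix [ 0.8 -0.   0.2]
scale 3.076923076923077
```

View pics/w25z.png

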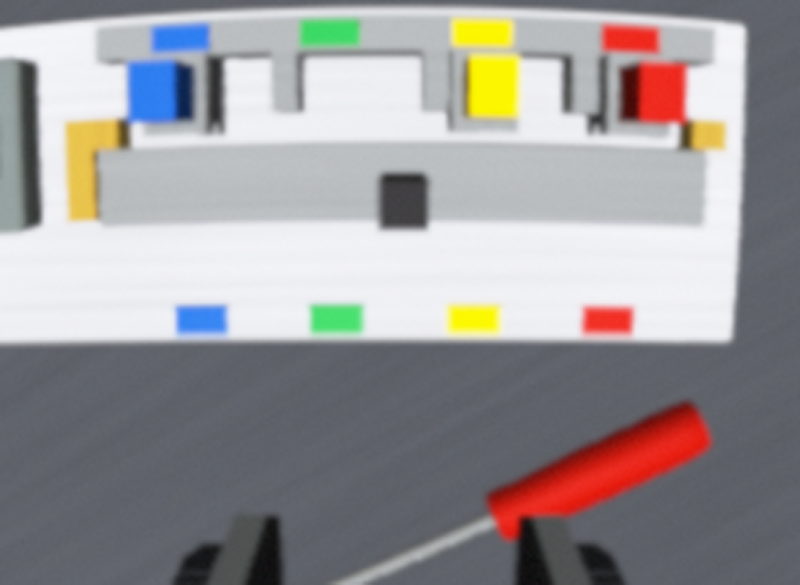

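```bash
python3 - <<'E'
from h import *
import pickle
c=pickle.load(open('w25.pkl','rb')); s=3.07692
U=lambda u,v,z: w2f(wunproj(c,[(u/s+190-.3,v/s+70-.3)],z)[0]).round(1)
print('bar',U(100,152,.031),U(705,151,.031),U(703,224,.031),U(100,224,.031))
print('yellow',U(470,117,.087),U(518,117,.087),U(468,56,.087),U(517,56,.087))
print('blue',U(128,121,.087),U(180,121,.087),U(128,62,.087),U(176,62,.087))
print('red',U(641,122,.087),U(685,122,.087),U(637,62,.087),U(684,62,.087))
# lever approach: from fixture -x side, push to +x
plan([*f2w(-95,174.5,0)[:2],.30],-29.7); plan([*f2w(-95,174.5,0)[:2],.30],-119.7)
E
```

```text
bar [ -5.2 118.9] [  -4.3 -118.3] [ -33.3 -118.7] [-33.8 120. ]
yellow [  4.5 -21.1] [  4.8 -36.6] [ 24.3 -20.4] [ 24.7 -36.1]
blue [ 5.3 90.8] [ 4.4 73. ] [25.  90.5] [24.  74.1]
red [  4.7 -77.5] [  5.5 -92.7] [ 24.5 -75.8] [ 25.6 -91.9]
turn [-3.000e-02 -3.000e-02 -8.999e+01] rows 12 each [-0.  -0.  -7.5]
t 55.1 shift tool cm [ -2.32 -17.32   2.49] rows 4 each [-0.58 -4.33  0.62]
turn [-0.04 -0.    0.01] rows 1 each [-0.04 -0.    0.01]
t 55.1 shift tool cm [-17.32   2.32   2.49] rows 4 each [-4.33  0.58  0.62]
```

Call:
{"method": "move_arm", "body": {
  "rows": "-4.33 .58 0 0 0 0 0;-4.33 .58 0 0 0 0 0;-4.33 .58 0 0 0 0 0;-4.33 .58 0 0 0 0 0;0 0 4 0 0 0 0;0 0 4 0 0 0 0;0 0 4 0 0 0 0;0 0 3.7 0 0 0 0;0 0 0 0 0 0 0;0 0 0 0 0 0 0;0 0 0 0 0 0 0"
}}

```text
time_s: 56.2
eef_pos: [0.494, -0.0612, 0.1696]
eef_rot: [0.001, -0.502, 0.865, -0.001]
wrist_force: [-0.2, -0.5, 0.9]
opening: -0.002
```

```bash
python3 - <<'E'
from h import *
st()
c=cam('scene','s26.png');crop('s26.png','s26z.png',240,90,360,190)
E
```

```text
t 56.2 fix [-93.8 174.6] z 0.1696 open -0.002 F fix [ 0.1 -0.6  0.9]
scale 6.0
```

View pics/s26z.png

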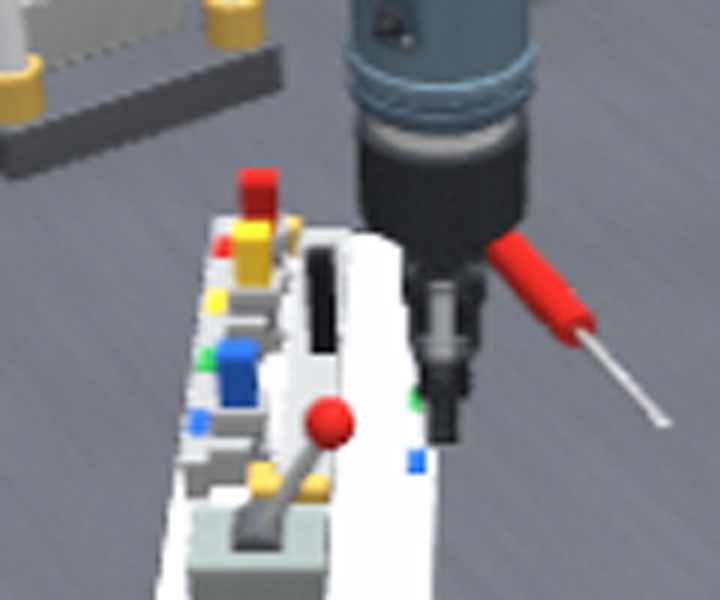

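Call:
{"method": "move_arm", "body": {
  "rows": "0 -2 0 0 0 0 0;0 -1.5 0 0 0 0 0;0 -1 0 0 0 0 0;0 -1 0 0 0 0 0;0 -1 0 0 0 0 0;0 -1 0 0 0 0 0;0 -.8 0 0 0 0 0;0 -.8 0 0 0 0 0;0 -.5 0 0 0 0 0;0 0 0 0 0 0 0;0 0 0 0 0 0 0"
}}

```text
time_s: 57.35
eef_pos: [0.5761, -0.1082, 0.168]
eef_rot: [-0.0, -0.502, 0.865, 0.0]
wrist_force: [-0.3, 0.1, 0.7]
opening: 0.004
```

```bash
python3 - <<'E'
from h import *
st()
c=cam('scene','s27.png');crop('s27.png','s27z.png',240,90,360,190)
E
```

```text
t 57.35 fix [  0.9 174.4] z 0.168 open 0.004 F fix [-0.3 -0.1  0.7]
scale 6.0
```

View pics/s27z.png

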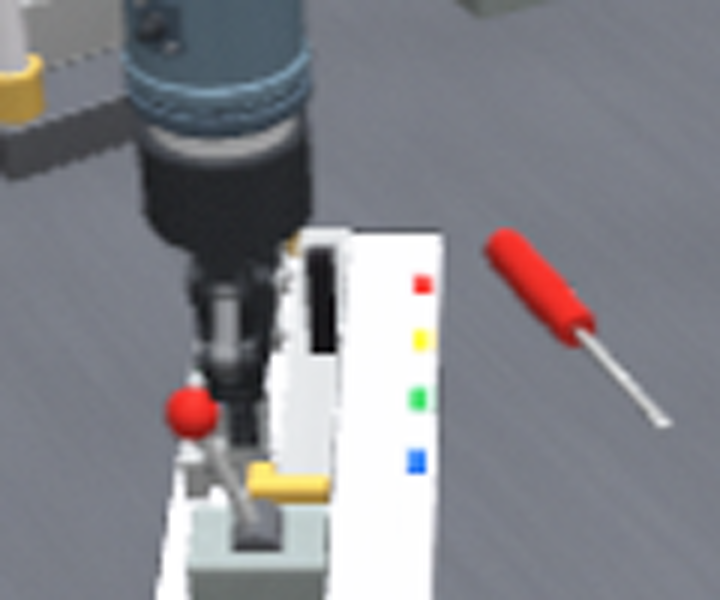

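Call:
{"method": "move_arm", "body": {
  "rows": "0 -.4 0 0 0 0 0;0 -.3 0 0 0 0 0;0 -.3 0 0 0 0 0;0 -.2 0 0 0 0 0;0 0 0 0 0 0 0;0 0 0 0 0 0 0"
}}

```text
time_s: 58.0
eef_pos: [0.5867, -0.1143, 0.1682]
eef_rot: [0.0, -0.502, 0.865, -0.0]
wrist_force: [0.1, 0.2, -0.2]
opening: -0.001
```

```bash
python3 - <<'E'
from h import *
st()
E
```

```text
t 58.0 fix [ 13.1 174.4] z 0.1682 open -0.001 F fix [ 0.   0.2 -0.2]
```

Call:
{"method": "move_arm", "body": {
  "rows": "0 -.3 0 0 0 0 0;0 -.3 0 0 0 0 0;0 -.2 0 0 0 0 0;0 0 0 0 0 0 0;0 0 0 0 0 0 0"
}}

```text
time_s: 58.5
eef_pos: [0.5889, -0.1153, 0.1673]
eef_rot: [-0.004, -0.503, 0.864, 0.006]
wrist_force: [-22.3, 10.2, 16.7]
opening: 0.0
```

```bash
python3 - <<'E'
from h import *
st()
c=cam('scene','s28.png');crop('s28.png','s28z.png',240,90,360,190)
E
```

```text
t 58.5 fix [ 15.5 174.6] z 0.1673 open 0.0 F fix [-24.5  -2.2  16.7]
scale 6.0
```

View pics/s28z.png

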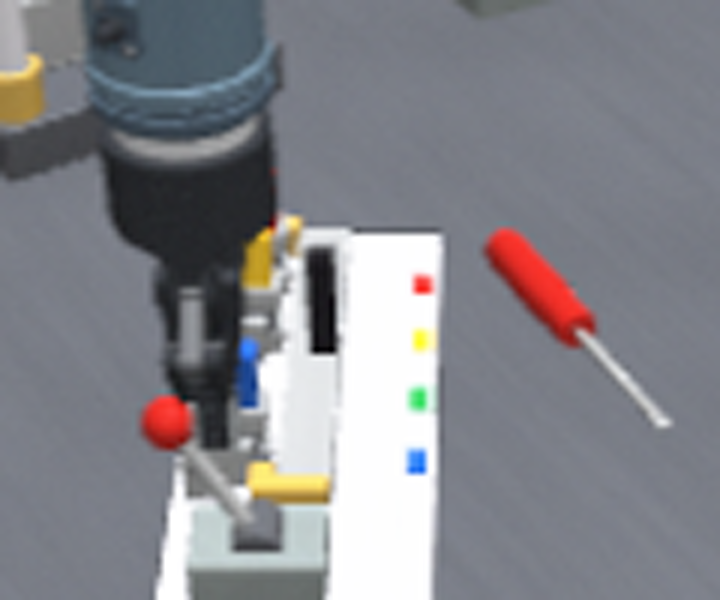

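Call:
{"method": "move_arm", "body": {
  "rows": "0 1 0 0 0 0 0;0 2 0 0 0 0 0;0 2 0 0 0 0 0;0 0 -4 0 0 0 0;0 0 -4 0 0 0 0;0 0 -4 0 0 0 0;4 2 -4 0 0 0 0;4 2 0 0 0 0 0;4 2 0 0 0 0 0;4 0 0 0 0 0 0;2 0 0 0 0 0 0;0 0 0 0 0 0 0;0 0 0 0 0 0 0"
}}

```text
time_s: 59.85
eef_pos: [0.4151, -0.216, 0.3217]
eef_rot: [0.0, -0.502, 0.865, -0.0]
wrist_force: [0.1, -0.5, -0.3]
opening: -0.004
```

```bash
python3 - <<'E'
from h import *
import pickle
st()
c=cam('wrist','w29.png');pickle.dump(c,open('w29.pkl','wb'));crop('w29.png','w29z.png',190,60,450,255)
c=cam('scene','s29.png');crop('s29.png','s29z.png',220,90,360,195)
E
```

```text
t 59.85 fix [-85.6   1. ] z 0.3217 open -0.004 F fix [ 0.3 -0.3 -0.3]
scale 3.076923076923077
scale 5.714285714285714
```

View pics/w29z.png

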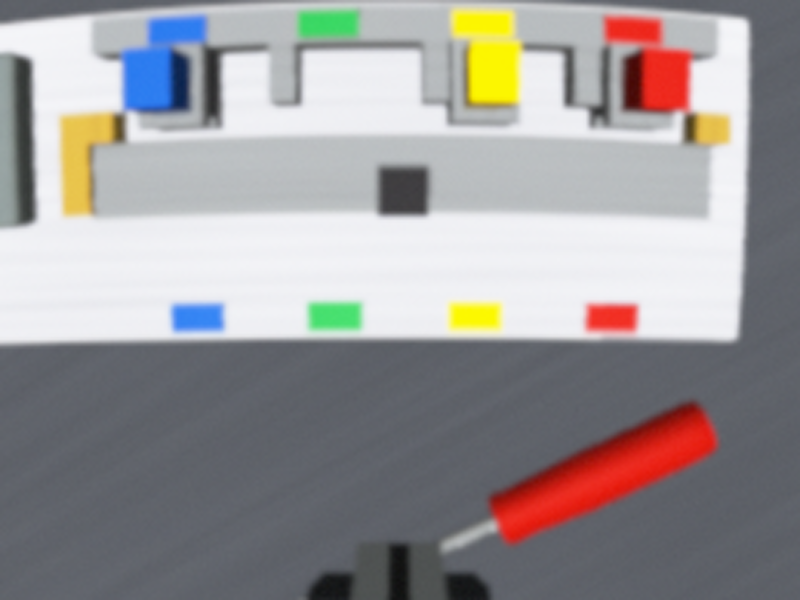

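View pics/s29z.png

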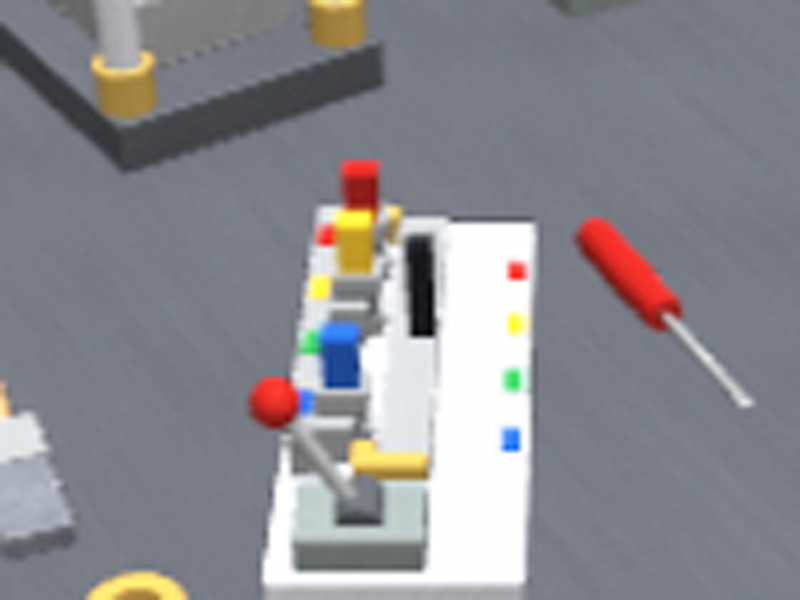

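```bash
python3 - <<'E'
from h import *
import pickle
c=pickle.load(open('w10.pkl','rb')); s=4.
U=lambda u,v,z: w2f(wunproj(c,[(u/s+220-.35,v/s+100-.35)],z)[0]).round(1)
print('red(w10)',U(375,160,.087),U(452,160,.087),U(374,62,.087),U(453,62,.087))
c=pickle.load(open('w29.pkl','rb')); s=3.07692
U=lambda u,v,z: w2f(wunproj(c,[(u/s+190-.3,v/s+60-.3)],z)[0]).round(1)
print('bar',U(92,146,.031),U(711,146,.031),U(709,217,.031),U(94,215,.031))
a=ctrl.camera('scene')
for z in (.1,.106,.112): print(w2f(unproj(a,[(220+274/5.714,90+402/5.714)],z)[0]))
E
```

```text
red(w10) [  5.  -77.5] [  5.1 -93.2] [ 25.1 -77.3] [ 25.1 -93.3]
bar [ -4.9 120.2] [  -4.8 -119. ] [ -32.7 -119.2] [-32.  120.2]
[ 39.83987004 163.15335342]
[ 38.58085911 171.29923469]
[ 37.32184818 179.44511595]
```

```bash
python3 -c "
from h import *
print(ctrl.hand_in())"
```

```text
the job is handed in; nothing more can be done
None
```

The fixture is loaded and I handed the job in at about 60 s of the 210 s allowed. `hand_in()` reports no verdict, so the result rests on my own checks.

- **Opening:** I swung the lever back until it hit its stop at about 14 N.
- **Inserts:** Red, blue and yellow were in the strip; green was absent. I pulled each one straight up, stood it in its lane and pushed it until I felt contact with both the rail and the stop block.
- **Keeper:** It was knocked about 4 cm aside during the run, so I measured it again. I then laid it on the plate and pushed it against the keeper stops and the end stop.
- **Locking:** I threw the lever over to its stop at about 24 N and moved the arm clear.

**Last checks:**
- **Insert positions:** The heads measured within about 1.5 mm of home.
- **Blue and red readings:** These were less certain. The oblique wide view once put blue about 2 mm off along y (under 2 mm on a later look) and showed blue and red turned a few degrees in opposite directions. I put this down to viewing angle, because close views from nearly overhead showed both flush and square.
- **Keeper:** Its centre was within about 1 mm of home and square.
- **Lever:** The knob is at fixture x of about +38 mm, which is fully over.
- **Arm and bystanders:** The arm was clear with no force on the wrist. The tools around the fixture looked untouched, but I did not measure their positions again.

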